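# Pack bearing housings and close the carton

## Robot

A 6-joint arm with a two-finger parallel gripper is mounted at the origin on the work surface. World frame = base frame: x ahead of the robot, y to its left, z up, the work surface at z = 0. Lengths are in m, angles in rad, forces in N, time in s.
With the tool pointing down it reaches from about 0.35 to 0.85 m from the base axis. Payload 8.1 kg.
Tool frame: the origin (TCP) lies at the very end of the fingers, on their centre line; the grasp point (between the pads) lies 19 mm behind it; z points along the fingers, y is the line along which they close (so a half turn about z gives the same grasp; the last joint's range is limited). The gripper opens to 93 mm and grips with 3 to 60 N. Pads are 15 mm wide; open, the fingers measure 128 mm over their backs; the gripper's body (75 mm by 188 mm) begins 65 mm behind the grasp point.
Start: joints at [1.214, 0.13, 1.488, -0, 1.523, -0.085], TCP at [0.161, 0.578, 0.219] pointing down, gripper open.
Joint ranges: [-2.96, 2.96], [-0.89, 2.26], [0.02, 2.5], [-1.34, 4.48], [0, 2.73], [-2.66, 2.66]. Speed limits (rad/s): [2.39, 2.39, 2.79, 3.14, 3.14, 3.14].

## Interface

Orientations are given as [roll, pitch, yaw] about the fixed x, y, z axes, in that order (R = Rz(yaw) Ry(pitch) Rx(roll)).
In Python, from workcell import manip gives the robot as it stands.
- The arm moves only by the tool arm_command, never from a script. Its argument "series" is one flat list of numbers, 5 for each row, row after row: the opening, from 0 (shut) to 1 (fully open), then the shift along the tool's x, y, z in units of 3 cm (1.0 is 3 cm), then the turn about the tool's z in units of 4 degrees (1.0 is 4 degrees). A call has exactly 10 rows; each row shifts and turns the commanded pose from where the row before left it, along the tool's axes as they then stand; what a row does not reach is not made up. A row lasts 1/12 s, in which the tool goes at most 41.7 mm and 7.16 degrees, less where a joint would pass 70% of its speed; a pose out of reach is approached as far as the arm can. A call with a number of a shift or a turn outside -1 to 1 is refused whole. A call with a gripper value outside its range is refused whole. The fingers move at their own pace and stop on an object; "newtons" is the grip in N (left out, the last holds). Time passes only in rows, so rows that do not move let the fingers close, or fill a call up. It gives the time, the measured TCP pose, the force, the opening and the grip force at its end, in the units of the state.
- manip.get_obs(): the state, without advancing time (a new reading comes with each control period).
- manip.read_camera(name): name is "scene" or "top" or "wrist"; returns a dict with "img" (384x512x3 uint8, red, green, blue), "z_map" (384x512 float32, m along the optical axis (not along the pixel's ray), 0 where there is no reading), "mtx" (3x3 intrinsics, pixels), "R" (3x3) and "t" (3): a world point X has camera coordinates R X + t; the wrist camera has in their place "mount" (4x4, takes a point from camera to tool coordinates, whose origin is the TCP and whose axes are the flange's). Camera axes: x right, y down, z forward; pixel columns grow to the right and rows downward; lengths in m; the calibration is good to about 2 mm. A picture is of the moment at which its call begins: read the wrist's pose just before it.
- manip.close_job(): hands the job in; it is judged then, once.
The state is a dict: "clock": time; "qpos": joint angles; "qvel": joint speeds; "joint_torque": joint torques, N m; "tcp_pos": TCP position; "tool_rot": TCP orientation; "ft_force": force on the tool from outside, world axes, zero at the start; "torque": the same for the moment, N m; "grip_width": finger opening in m; "gripper_force": force on a finger pad.
Only numpy, scipy, OpenCV 4.12 (cv2) and the standard library are available. Lean on these libraries where they do the work, as an engineer would, in place of code of your own. Each camera call takes 0.05 s, during which the arm holds its last target. There are 200 camera calls.

## Task

Pack the finished bearing housings for shipping: take the loose white dust cap off every housing that wears one and put all the caps in the grey return tray, then set the bare housings down gently, upright, in the open cardboard carton. When everything is packed, fold the carton's two short end flaps down flat, and only then fold its two long flaps down flat over them, so that the carton is closed. Leave everything else on the bench where it is.

Things in the scene. Friction and masses are not known exactly. Their poses are not given: they have to be found in the camera images.
- carton: open cardboard shipping carton, fixed to the bench, outside 146 (x) x 214 (y) x 80 mm high, walls and floor 4 mm, so inside 138 x 206 mm. Origin: centre of its underside on the bench; its x axis runs along the short side, y along the long side
- tray: open grey plastic return tray for the caps, fixed, outside 190 (x) x 116 (y) x 32 mm high, walls and floor 4 mm. Origin: centre of its underside on the bench
- housing1: dark steel bearing housing, about 0.3 kg: round flange 58 mm across and 10 mm thick at the bottom, above it a round barrel 40 mm across up to 64 mm high (68 mm with its cap on). Origin: centre of its underside; z up. All three are present, some already bare
- cap1: loose white plastic dust cap that starts on housing 1: round, open below, outside 49 mm across, 24 mm high, top 4 mm thick, bore 43.6 mm. Origin: centre of its open lower rim, z towards its closed top; on the housing that rim is 44 mm above the housing's underside. It lifts straight off. One to three of the caps are present
- housing2: dark steel bearing housing, about 0.3 kg: round flange 58 mm across and 10 mm thick at the bottom, above it a round barrel 40 mm across up to 64 mm high (68 mm with its cap on). Origin: centre of its underside; z up. All three are present, some already bare
- cap2: loose white plastic dust cap that starts on housing 2: round, open below, outside 49 mm across, 24 mm high, top 4 mm thick, bore 43.6 mm. Origin: centre of its open lower rim, z towards its closed top; on the housing that rim is 44 mm above the housing's underside. It lifts straight off. One to three of the caps are present
- housing3: dark steel bearing housing, about 0.3 kg: round flange 58 mm across and 10 mm thick at the bottom, above it a round barrel 40 mm across up to 64 mm high (68 mm with its cap on). Origin: centre of its underside; z up. All three are present, some already bare
- cap3: loose white plastic dust cap that starts on housing 3: round, open below, outside 49 mm across, 24 mm high, top 4 mm thick, bore 43.6 mm. Origin: centre of its open lower rim, z towards its closed top; on the housing that rim is 44 mm above the housing's underside. It lifts straight off. One to three of the caps are present
- end_left_panel (a joint): short end flap on the carton's +y end, 4 mm thick cardboard, 66 mm from hinge to free edge, 138 mm wide; hinge 82 mm above the bench, at y = +106 mm in the carton's frame. 0 = folded flat over the opening, 1.57 = upright, more = leaning outwards (stop at 2.6). It stays where it is left; about 0.5 N at the edge moves it
- end_left_edge (a point): middle of the free edge of the short end flap on the carton's +y end
- end_right_panel (a joint): short end flap on the carton's -y end, 4 mm thick cardboard, 66 mm from hinge to free edge, 138 mm wide; hinge 82 mm above the bench, at y = -106 mm in the carton's frame. 0 = folded flat over the opening, 1.57 = upright, more = leaning outwards (stop at 2.6). It stays where it is left; about 0.5 N at the edge moves it
- end_right_edge (a point): middle of the free edge of the short end flap on the carton's -y end
- long_near_panel (a joint): long flap on the carton's -x side (towards the robot), 4 mm thick cardboard, 72 mm from hinge to free edge, 212 mm wide; hinge 86.5 mm above the bench, at x = -73 mm in the carton's frame. 0 = folded flat over the opening, 1.57 = upright, more = leaning outwards (stop at 2.6). It stays where it is left; about 0.5 N at the edge moves it
- long_near_edge (a point): middle of the free edge of the long flap on the carton's -x side (towards the robot)
- long_far_panel (a joint): long flap on the carton's +x side (away from the robot), 4 mm thick cardboard, 72 mm from hinge to free edge, 212 mm wide; hinge 86.5 mm above the bench, at x = +73 mm in the carton's frame. 0 = folded flat over the opening, 1.57 = upright, more = leaning outwards (stop at 2.6). It stays where it is left; about 0.5 N at the edge moves it
- long_far_edge (a point): middle of the free edge of the long flap on the carton's +x side (away from the robot)
- hex_key: T-handled hex key with blue grip, lying, 120 mm long, 14 mm high, its shaft along +x from the grip; not part of the job, leave it. Origin: on its underside, under its middle (hex key: under its grip)
- screwdriver: screwdriver lying on the bench, 170 mm long; not part of the job, leave it. Origin: on its underside, under its middle (hex key: under its grip)
- parts_box: open small cardboard box of black parts, 110 x 130 x 50 mm; not part of the job, leave it. Origin: on its underside, under its middle (hex key: under its grip)
- tape_dispenser: steel tape dispenser, 70 x 150 mm, 95 mm high; not part of the job, leave it. Origin: on its underside, under its middle (hex key: under its grip)
- oil_bottle: white plastic bottle, 44 mm across, 110 mm high; not part of the job, leave it. Origin: on its underside, under its middle (hex key: under its grip)
- grease_jar: white jar with steel lid, 50 mm across, 48 mm high; not part of the job, leave it. Origin: on its underside, under its middle (hex key: under its grip)
- bearing: small loose steel ring bearing, 36 mm across, 12 mm high, lying among the housings; not part of the job, leave it. Origin: on its underside, under its middle (hex key: under its grip)
There are look-alikes about, which are no part of the job. What is shaped like the cap1 but black or turquoise is not meant.

How it is judged:
By the outcome, as a careful person would: the job done as asked, in the order asked, and still so for the second after the job is handed in, with the robot touching nothing.
Of cap1, cap2, cap3 only 1 to 3 are there at a start; the rules pass over those that are not, and their reading is None.
At some moment in a run one of housing1, housing2, housing3 may be knocked a few centimetres aside while the robot is not near it.
It also fails if it takes over 208 s, if anything falls off the work surface, if the arm or the gripper's body presses on something with over 40 N, if the wrist force passes 120 N, or if a joint passes its speed limit or range.

## Working session

There is one attempt and no reset: what is moved stays moved. The work goes in short steps, Python scripts to look and compute and a tool call to move; the robot and the scene stay as the last step left them, time stands still between calls to the robot, and variables do not carry over. Pictures are saved under pics/ and viewed, at most 14 in all, crops included, and the job is handed in when it is done.

Besides the shell and the picture viewer there is one more tool, called after "Emit:" by a JSON object that holds its "fn" and its "kwargs", one argument or row to a line. arm_command: Moves the arm, as the interface text tells. Its arguments: {"type":"object","properties":{"series":{"type":"array"},"newtons":{"type":"number"}},"required":["series"]}

```bash
mkdir -p pics; ls
cat > h.py <<'E'
from workcell import manip
import numpy as np, cv2
def snap(name,fn=None):
    o=manip.get_obs(); c=manip.read_camera(name)
    if fn: cv2.imwrite('pics/'+fn,cv2.cvtColor(c['img'],cv2.COLOR_RGB2BGR))
    np.savez('/tmp/'+name+'.npz',**c,p=o['tcp_pos'],r=o['tool_rot'])
    return o,c
E
python3 - <<'E'
from h import *
print(manip.get_obs())
for n in ['scene','top']:
    o,c=snap(n); 
    cv2.imwrite(f'pics/{n}0.png',cv2.resize(cv2.cvtColor(c['img'],cv2.COLOR_RGB2BGR),(800,600),interpolation=cv2.INTER_CUBIC))
    print(c['mtx'],c['R'],c['t'])
E
```

```text
pics
{'clock': 0.0, 'qpos': array([ 1.21357337e+00,  1.31158205e-01,  1.48929389e+00, -7.68646145e-06,
        1.52300546e+00, -8.53728015e-02]), 'qvel': array([ 0.00045148,  0.00031824,  0.00030712, -0.00192343,  0.0006149 ,
        0.0001896 ]), 'joint_torque': array([ 1.57882510e-03, -5.59817863e+01, -4.91778553e+01,  7.69074541e-02,
        3.42789735e-02, -6.83299118e-05]), 'tcp_pos': array([0.16086999, 0.5774284 , 0.21758121]), 'tool_rot': array([-3.13973390e+00, -1.51368773e-04,  2.86974273e+00]), 'ft_force': array([ 0.2456924 , -0.28554944,  0.88826831]), 'torque': array([ 0.00318999,  0.05772471, -0.00369513]), 'gripper_force': 0.0, 'grip_width': 0.09313962683478846}
[[355.29995944   0.         252.77921997]
 [  0.         355.29995944 195.76741146]
 [  0.           0.           1.        ]] [[ 0.43942683  0.89814767  0.01532428]
 [ 0.65423254 -0.3083061  -0.69059911]
 [-0.61553541  0.31349342 -0.7230754 ]] [-0.18213087 -0.33207358  1.54887254]
[[385.90663278   0.         252.27560325]
 [  0.         385.90663278 187.97057446]
 [  0.           0.           1.        ]] [[ 0.00930123 -0.99994259 -0.00531956]
 [-0.97306049 -0.00782539 -0.23041713]
 [ 0.23036228  0.00731942 -0.97307741]] [-0.0545349   0.56034422  0.97600314]
```

View pics/scene0.png

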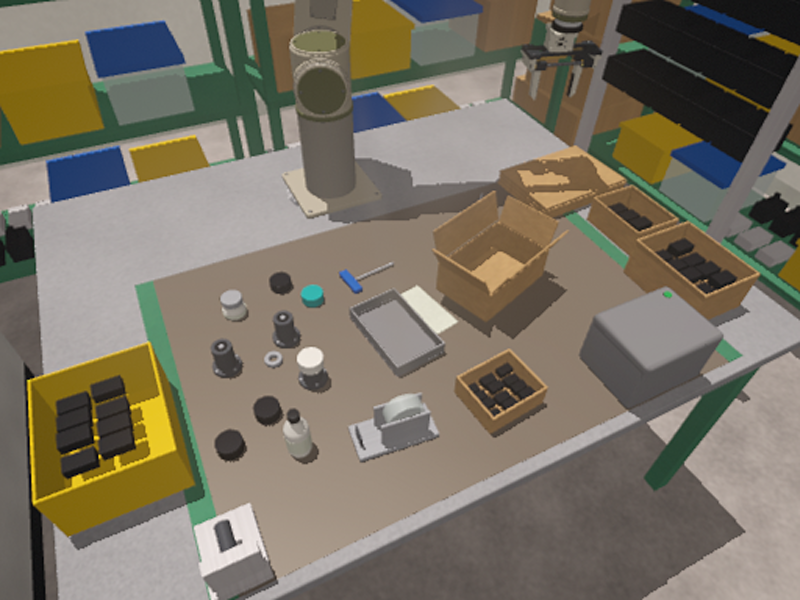

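View pics/top0.png

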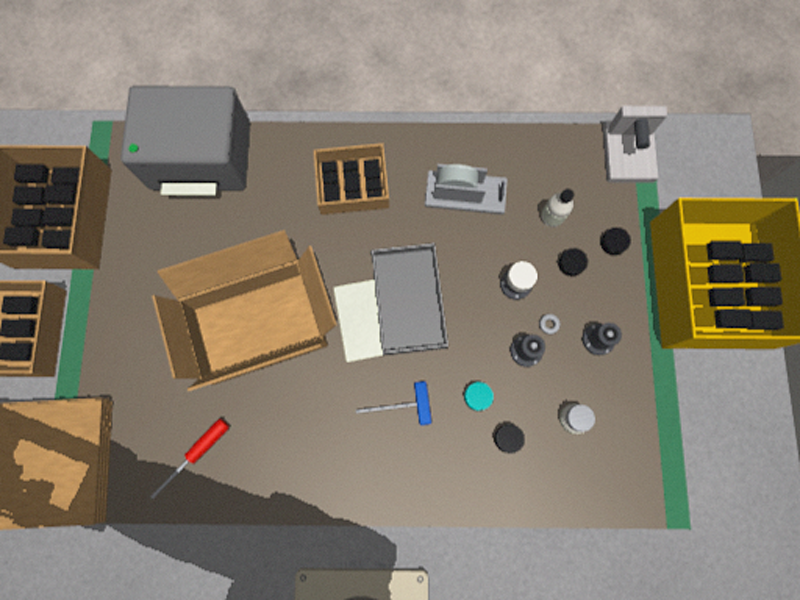

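The scene view shows one white-capped housing (311,360), two bare housings (223,355) and (284,328), the tray (397,330), and the open carton (495,255) with all flaps up. In the top view, the capped housing is at (520,278), the bare ones at (527,348) and (602,337), the tray at (410,298), and the carton at (260,320). Next I'll measure them by depth.

```bash
cat >> h.py <<'E'
def cloud(name):
    c=np.load('/tmp/'+name+'.npz'); K=c['mtx']; z=c['z_map'].astype(float)
    v,u=np.mgrid[:384,:512]
    P=np.stack([(u-K[0,2])/K[0,0]*z,(v-K[1,2])/K[1,1]*z,z],-1)
    if 'mount' in c:
        from scipy.spatial.transform import Rotation as R
        M=c['mount']; W=(P@M[:3,:3].T+M[:3,3])@R.from_euler('xyz',c['r']).as_matrix().T+c['p']
    else: W=(P-c['t'])@c['R']
    W[z==0]=np.nan
    return W,c['img']
def height(pts,name): pass
E
python3 - <<'E'
from h import *
W,img=cloud('top'); S,simg=cloud('scene')
def px(u,v): return W[int(v*.64),int(u*.64)]
for n,(u,v) in dict(cap=(520,272),hA=(527,342),hB=(604,330),table=(450,300),trayfl=(410,298),cart=(260,325)).items(): print(n,px(u,v).round(4))
for n,cn,lo,hi in [('cap',px(520,272),.058,.08),('hA',px(527,342),.055,.075),('hB',px(604,330),.055,.075)]:
    for nm,C in(('top',W),('scene',S)):
        m=(np.hypot(C[...,0]-cn[0],C[...,1]-cn[1])<.04)&(C[...,2]>lo)&(C[...,2]<hi)
        q=C[m]; (x,y),r=cv2.minEnclosingCircle((q[:,:2]*1000).astype(np.float32))
        print(n,nm,len(q),'circ',round(x,1),round(y,1),round(r,1),'mean',(q.mean(0)*1000).round(1),'zmed',np.median(q[:,2]).round(4))
# tray, carton
tf=px(410,298)
for nm,C in(('top',W),('scene',S)):
    m=(np.hypot(C[...,0]-tf[0],C[...,1]-tf[1])<.13)&(C[...,2]>.026)&(C[...,2]<.036)
    print('tray',nm,cv2.minAreaRect((C[m][:,:2]*1000).astype(np.float32)))
# carton floor (inner), z~4
cf=px(260,325)
m=(np.hypot(W[...,0]-cf[0],W[...,1]-cf[1])<.16)&(W[...,2]>.05)
q=W[m]
# orthographic height map, both
g=np.zeros((600,600),np.float32)
for C in(W,S):
    i=((C[...,0]-cf[0]+.2)/.4*600); j=((C[...,1]-cf[1]+.2)/.4*600)
    ok=(i>=0)&(i<600)&(j>=0)&(j<600)
    for a,b,z in zip(i[ok].astype(int),j[ok].astype(int),C[ok][:,2]):
        cv2.circle(g,(599-b,599-a),1,0,-1) if 0 else g.__setitem__((slice(599-a-1,599-a+2),slice(599-b-1,599-b+2)),np.maximum(g[599-a-1:599-a+2,599-b-1:599-b+2],z))
im=cv2.applyColorMap(np.clip(g/.17*255,0,255).astype(np.uint8),cv2.COLORMAP_JET)
cv2.imwrite('pics/carth.png',im); print('cf',cf)
E
```

```text
cap [ 0.6003 -0.2651  0.0698]
hA [ 0.481  -0.2748  0.0647]
hB [ 0.501  -0.4058  0.0641]
table [ 0.5638 -0.151   0.0065]
trayfl [ 0.569  -0.077   0.0064]
cart [0.5153 0.1947 0.0029]
cap top 264 circ 598.0 -271.7 25.0 mean [ 596.1 -271.2   68.1] zmed 0.0685
cap scene 204 circ 597.4 -271.8 25.3 mean [ 600.1 -272.    67.1] zmed 0.0677
hA top 186 circ 474.4 -285.9 19.7 mean [ 473.6 -285.1   64.6] zmed 0.0649
hA scene 112 circ 474.6 -286.9 21.6 mean [ 477.4 -286.2   63.1] zmed 0.0637
hB top 188 circ 495.4 -416.3 20.4 mean [ 495.6 -414.9   64.7] zmed 0.065
hB scene 125 circ 497.3 -416.4 20.7 mean [ 499.1 -415.5   63.1] zmed 0.0635
tray top ((565.4667358398438, -75.54566192626953), (191.1129913330078, 116.02245330810547), 6.854611396789551)
tray scene ((564.4320678710938, -73.87654113769531), (194.9243927001953, 119.05477905273438), 6.9140400886535645)
cf [0.51529374 0.19468664 0.00287363]
```

View pics/carth.png

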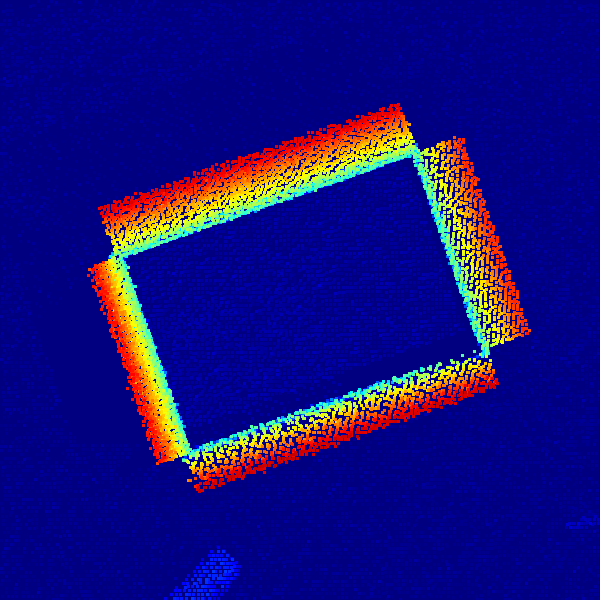

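Run:
```python
from h import *
cf=np.array([.515,.195])
for n in('top','scene'):
    W,_=cloud(n)
    m=(np.hypot(W[...,0]-cf[0],W[...,1]-cf[1])<.17)&(W[...,2]>.070)&(W[...,2]<.084)
    print(n,cv2.minAreaRect((W[m][:,:2]*1000).astype(np.float32)))
c=None
W=np.concatenate([cloud(n)[0].reshape(-1,3) for n in('top','scene')])
m=(np.hypot(W[:,0]-cf[0],W[:,1]-cf[1])<.17)&(W[:,2]>.070)&(W[:,2]<.082)
(cx,cy),(w,h),a=cv2.minAreaRect((W[m][:,:2]*1000).astype(np.float32)); print(cx,cy,w,h,a)
# direction of long side, pick yaw near
for yaw in np.deg2rad([a,a-90]):
    if abs(yaw)<.6: y0=yaw
c,s=np.cos(y0),np.sin(y0)
d=W-[cx/1e3,cy/1e3,0]; X=d[:,0]*c+d[:,1]*s; Y=-d[:,0]*s+d[:,1]*c; Z=W[:,2]
print('yaw',np.rad2deg(y0))
for nm,mask,u in [('far',(abs(Y)<.1)&(X>.05)&(X<.2),X),('near',(abs(Y)<.1)&(X<-.05)&(X>-.2),-X),('left',(abs(X)<.06)&(Y>.09)&(Y<.2),Y),('right',(abs(X)<.06)&(Y<-.09)&(Y>-.2),-Y)]:
    q=mask&(Z>.095)&(Z<.2)
    p=np.polyfit(Z[q],u[q],1); e=np.percentile(Z[q],99)
    print(nm,q.sum(),'offset at z=.082,.0865',np.polyval(p,[.082,.0865]).round(4),'lean deg',np.rad2deg(np.arctan(p[0])).round(1),'top z',e.round(3),'edge u',np.polyval(p,e).round(4))
q=(abs(X)<.06)&(abs(Y)<.09)&(Z<.02); print('floor',np.median(Z[q]))
c=np.load('/tmp/top.npz'); 
try:
    o,w=snap('wrist'); print(w['mount'],w['mtx'])
except Exception as e: print(e)
```

```text
top ((514.4883422851562, 193.809326171875), (146.5309600830078, 213.50839233398438), 18.95623779296875)
scene ((512.8734741210938, 195.48818969726562), (148.60397338867188, 219.39956665039062), 19.425567626953125)
512.9200439453125 195.582763671875 148.62411499023438 219.42462158203125 19.275432586669922
yaw 19.275432586669922
far 1604 offset at z=.082,.0865 [0.0681 0.0702] lean deg 25.1 top z 0.155 edge u 0.1023
near 1095 offset at z=.082,.0865 [0.069  0.0706] lean deg 18.6 top z 0.159 edge u 0.0949
left 1104 offset at z=.082,.0865 [0.1026 0.1039] lean deg 16.0 top z 0.149 edge u 0.1218
right 640 offset at z=.082,.0865 [0.1053 0.1077] lean deg 27.9 top z 0.144 edge u 0.1383
floor 0.0051989325944296816
[[ 6.71457122e-04 -9.62152555e-01 -2.72510569e-01  7.55274570e-02]
 [ 9.99999147e-01  3.40829948e-04  1.26059750e-03  9.48030499e-04]
 [-1.12000735e-03 -2.72511184e-01  9.62151963e-01 -1.66415452e-01]
 [ 0.00000000e+00  0.00000000e+00  0.00000000e+00  1.00000000e+00]] [[311.14005296   0.         256.63276453]
 [  0.         311.14005296 196.97919723]
 [  0.           0.           1.        ]]
```

Emit:
{"fn": "arm_command", "kwargs": {
  "series": [1, 0, 0, 0, 1, 1, 0, 0, 0, 1, 1, 0, 0, 0, 1, 1, 0, 0, 0, 1, 1, 0, 0, 0, 1, 1, 0, 0, 0, 1, 1, 0, 0, 0, 1, 1, 0, 0, 0, 1, 1, 0, 0, 0, 1, 1, 0, 0, 0, 1],
  "newtons": 15
}}

```text
clock: 0.98
tcp_pos: [0.161, 0.5777, 0.2181]
tool_rot: [-3.141, 0.001, 2.168]
ft_force: [0.1, -0.1, -0.7]
grip_width: 0.0926
gripper_force: 0.0
```

Emit:
{"fn": "arm_command", "kwargs": {
  "series": [1, 0, 0, 0, 0.95, 1, 0, 0, 0, 0.95, 1, 0, 0, 0, 0.95, 1, 0, 0, 0, 0.95, 1, -0.5, 0.1, 0, 0, 1, -1, 0.15, 0, 0, 1, -1, 0.15, 0, 0, 1, -1, 0.15, 0, 0, 1, -1, 0.15, 0, 0, 1, -1, 0.15, 0, 0]
}}

```text
clock: 1.82
tcp_pos: [0.2397, 0.4291, 0.2182]
tool_rot: [-3.141, 0.0, 1.907]
ft_force: [0.9, 0.6, 0.8]
grip_width: 0.0931
gripper_force: 0.0
```

Emit:
{"fn": "arm_command", "kwargs": {
  "series": [1, -1, 0.15, 0, 0, 1, -1, 0.15, 0, 0, 1, -1, 0.15, 0, 0, 1, -1, 0.15, 0, 0, 1, -1, 0.15, 0, 0, 1, -1, 0.15, 0, 0, 1, -1, 0.15, 0, 0, 1, -1, 0.15, 0, 0, 1, -1, 0.15, 0, 0, 1, -1, 0.15, 0, 0]
}}

```text
clock: 2.65
tcp_pos: [0.381, 0.1607, 0.2185]
tool_rot: [3.141, -0.0, 1.906]
ft_force: [0.2, 0.6, 0.6]
grip_width: 0.0931
gripper_force: 0.0
```

```bash
cat >> h.py <<'E'
C0=np.array([.514,.1945]); Y0=np.deg2rad(19.1); RC=np.array([[np.cos(Y0),np.sin(Y0)],[-np.sin(Y0),np.cos(Y0)]])
def cart(p): return RC@(np.array(p[:2])-C0)   # (u along carton x = tool y, v along carton y = tool x)
def here():
    o=manip.get_obs(); uv=cart(o['tcp_pos'])
    print('t %.1f uv'%o['clock'],(uv*1e3).round(1),'z',round(o['tcp_pos'][2]*1e3,1),'rpy',np.rad2deg(o['tool_rot']).round(2),'F',o['ft_force'].round(1),'w',round(o['grip_width']*1e3,1),'g',round(float(o['gripper_force']),1)); return uv,o
def go(u,v,z):
    "shift needed, mm in carton frame, to units tool x,y,z (axes as they stand)"
    uv,o=here(); from scipy.spatial.transform import Rotation as R
    T=R.from_euler('xyz',o['tool_rot']).as_matrix()
    d=np.append(C0+RC.T@np.array([u,v])/1e3,z/1e3)-o['tcp_pos']
    print('units x,y,z',(T.T@d/.03).round(2),'turn units to 109.1:',round((np.rad2deg(o['tool_rot'][2])-109.1)/4,2))
def finds():
    "circle tops of tall things among the housings"
    for n in('top','scene'):
        snap(n); W,img=cloud(n); 
        m=((W[...,2]>.056)&(W[...,2]<.078)&(W[...,0]>.36)&(W[...,0]<.68)&(W[...,1]<-.18)&(W[...,1]>-.52)).astype(np.uint8)
        k,lab=cv2.connectedComponents(m)
        for i in range(1,k):
            q=W[lab==i]
            if len(q)>60:
                (x,y),r=cv2.minEnclosingCircle((q[:,:2]*1e3).astype(np.float32)); a=cart((x/1e3,y/1e3))*1e3
                print(n,'xy',round(x,1),round(y,1),'r',round(r,1),'z',np.median(q[:,2]).round(4),'n',len(q),'uv',a.round(1),'br',img[lab==i].mean().round())
E
python3 -c "
from h import *
finds(); go(-73,-468,180)"
```

```text
top xy 597.2 -272.1 r 24.8 z 0.0685 n 266 uv [ -74.1 -468.1] br 230.0
top xy 496.1 -416.0 r 20.1 z 0.0646 n 190 uv [-216.6 -571. ] br 81.0
top xy 474.4 -285.8 r 19.7 z 0.0648 n 185 uv [-194.5 -440.9] br 86.0
scene xy 475.8 -286.5 r 20.7 z 0.0638 n 112 uv [-193.5 -442. ] br 92.0
scene xy 497.1 -415.1 r 20.4 z 0.0636 n 122 uv [-215.5 -570.5] br 92.0
scene xy 597.0 -271.4 r 25.2 z 0.0679 n 208 uv [ -74.  -467.4] br 215.0
t 2.8 uv [-136.3    9.5] z 218.5 rpy [-1.8000e+02  8.0000e-02  1.0897e+02] F [-0.8  0.1 -0.1] w 92.7 g 0.0
units x,y,z [-15.91   2.15   1.3 ] turn units to 109.1: -0.03
```

Emit:
{"fn": "arm_command", "kwargs": {
  "series": [1, -1, 0.13, 0, 0, 1, -1, 0.13, 0, 0, 1, -1, 0.13, 0, 0, 1, -1, 0.13, 0, 0, 1, -1, 0.13, 0, 0, 1, -1, 0.13, 0, 0, 1, -1, 0.13, 0, 0, 1, -1, 0.13, 0, 0, 1, -1, 0.13, 0, 0, 1, -1, 0.13, 0, 0]
}}

```text
clock: 3.58
tcp_pos: [0.5169, -0.1088, 0.2183]
tool_rot: [-3.141, -0.001, 1.907]
ft_force: [0.5, 0.6, 0.0]
grip_width: 0.0929
gripper_force: 0.0
```

Emit:
{"fn": "arm_command", "kwargs": {
  "series": [1, -1, 0.13, 0, 0, 1, -1, 0.13, 0.4, 0, 1, -1, 0.13, 0.5, 0, 1, -1, 0.13, 0.5, 0, 1, -1, 0.13, 0.5, 0, 1, -0.5, 0.1, 0.5, 0, 1, -0.4, 0.1, 0.3, 0, 1, 0, 0, 0, 0, 1, 0, 0, 0, 0, 1, 0, 0, 0, 0]
}}

```text
clock: 4.42
tcp_pos: [0.5989, -0.266, 0.1381]
tool_rot: [3.141, -0.0, 1.907]
ft_force: [0.6, 0.6, 0.6]
grip_width: 0.0933
gripper_force: 0.0
```

```bash
python3 -c "
from h import *
go(-73.8,-467.8,46)
o,c=snap('wrist','w1.png')
W,img=cloud('wrist')
m=(W[...,2]>.06)&(W[...,2]<.076)&(np.hypot(W[...,0]-.597,W[...,1]+.272)<.05)
q=W[m]; (x,y),r=cv2.minEnclosingCircle((q[:,:2]*1e3).astype(np.float32)); print(x,y,r,np.median(q[:,2]),cart((x/1e3,y/1e3)))
"
```

```text
t 4.4 uv [ -70.4 -462.9] z 138.1 rpy [ 1.7999e+02 -1.0000e-02  1.0926e+02] F [0.6 0.6 0.6] w 93.3 g 0.0
units x,y,z [-0.16 -0.11  3.07] turn units to 109.1: 0.04
596.7435302734375 -271.1178283691406 24.622831344604492 0.06816120443634538 [-0.07417008 -0.46706022]
```

View pics/w1.png

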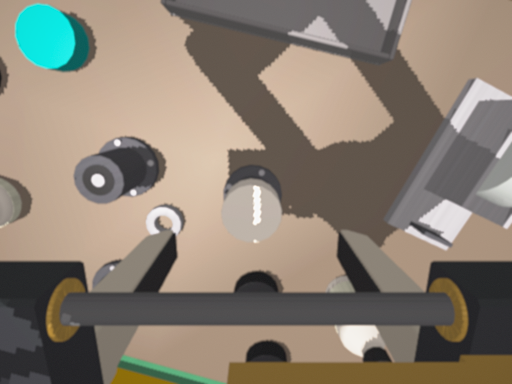

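The wrist view confirms the white cap at (252,210), centred between the fingers, with the bare housing at (105,175) clear of them. I'll descend, grip and lift.

Emit:
{"fn": "arm_command", "kwargs": {
  "series": [1, -0.1, -0.1, 0.3, 0, 1, -0.05, -0.02, 0.4, 0, 1, 0, 0, 0.5, 0, 1, 0, 0, 0.5, 0, 1, 0, 0, 0.5, 0, 1, 0, 0, 0.5, 0, 1, 0, 0, 0.35, 0, 1, 0, 0, 0, 0, 1, 0, 0, 0, 0, 1, 0, 0, 0, 0],
  "newtons": 10
}}

```text
clock: 5.3
tcp_pos: [0.5973, -0.2727, 0.0469]
tool_rot: [3.141, 0.001, 1.906]
ft_force: [0.4, 0.5, -0.1]
grip_width: 0.0931
gripper_force: 0.0
```

Emit:
{"fn": "arm_command", "kwargs": {
  "series": [0, 0, 0, 0, 0, 0, 0, 0, 0, 0, 0, 0, 0, 0, 0, 0, 0, 0, 0, 0, 0, 0, 0, 0, 0, 0, 0, 0, 0, 0, 0, 0, 0, 0, 0, 0, 0, 0, 0, 0, 0, 0, 0, 0, 0, 0, 0, 0, 0, 0]
}}

```text
clock: 6.13
tcp_pos: [0.5968, -0.2724, 0.0461]
tool_rot: [-3.142, -0.0, 1.906]
ft_force: [-1.0, 0.1, 0.2]
grip_width: 0.0485
gripper_force: 10.0
```

```bash
python3 -c "
from h import *
here(); print('tray uv',cart((.565,-.0748))*1e3)"
```

```text
t 6.1 uv [ -74.6 -468.3] z 46.1 rpy [-180.     -0.    109.23] F [-1.   0.1  0.2] w 48.5 g 10.0
tray uv [ -39.92738568 -271.16285489]
```

Emit:
{"fn": "arm_command", "kwargs": {
  "series": [0, 0, 0, -0.3, 0, 0, 0, 0, -0.4, 0, 0, 0, 0, -0.6, 0, 0, 0, 0, -0.7, 0, 0, 0.3, 0.05, -0.7, 0, 0, 0.8, 0.14, -0.5, 0, 0, 0.8, 0.14, -0.3, 0, 0, 0.8, 0.14, 0, 0, 0, 0.8, 0.14, 0, 0, 0, 0.8, 0.14, 0, 0]
}}

```text
clock: 6.97
tcp_pos: [0.5759, -0.1424, 0.1533]
tool_rot: [3.14, 0.001, 1.906]
ft_force: [0.4, -0.1, 0.6]
grip_width: 0.0489
gripper_force: 10.0
```

Emit:
{"fn": "arm_command", "kwargs": {
  "series": [0, 0.8, 0.14, 0, 0, 0, 0.8, 0.14, 0, 0, 0, 0.5, 0.1, 0.3, 0, 0, 0.17, 0.1, 0.5, 0, 0, 0, 0, 0.6, 0, 0, 0, 0, 0.6, 0, 0, 0, 0, 0.6, 0, 0, 0, 0, 0.5, 0, 0, 0, 0, 0.4, 0, 0, 0, 0, 0.2, 0]
}}

```text
clock: 7.8
tcp_pos: [0.5658, -0.0741, 0.0384]
tool_rot: [-3.14, -0.001, 1.906]
ft_force: [0.2, -0.4, -0.7]
grip_width: 0.0483
gripper_force: 10.0
```

```bash
python3 -c "
from h import *
go(-40,-271,8)"
```

```text
t 7.8 uv [ -38.9 -270.8] z 38.4 rpy [-1.7990e+02 -6.0000e-02  1.0922e+02] F [ 0.2 -0.4 -0.7] w 48.3 g 10.0
units x,y,z [-0.01 -0.03  1.01] turn units to 109.1: 0.03
```

Emit:
{"fn": "arm_command", "kwargs": {
  "series": [0, 0, 0, 0.3, 0, 0, 0, 0, 0.3, 0, 0, 0, 0, 0.25, 0, 0, 0, 0, 0.2, 0, 0, 0, 0, 0, 0, 0, 0, 0, 0, 0, 0.75, 0, 0, 0, 0, 0.75, 0, 0, 0, 0, 0.75, 0, 0, 0, 0, 0.75, 0, 0, 0, 0]
}}

```text
clock: 8.63
tcp_pos: [0.5671, -0.0743, 0.0091]
tool_rot: [3.141, 0.0, 1.906]
ft_force: [0.2, 0.6, -0.0]
grip_width: 0.0685
gripper_force: 0.0
```

Emit:
{"fn": "arm_command", "kwargs": {
  "series": [0.75, 0, 0, -0.2, 0, 0.75, 0, 0, -0.4, 0, 0.75, 0, 0, -0.6, 0, 0.75, 0, 0, -0.8, 0, 0.75, 0, 0, -1, 0, 0.75, 0, 0, -1, 0, 0.75, 0, 0, -0.8, 0, 0.75, 0, 0, -0.3, 0, 1, 0, 0, 0, 0, 1, 0, 0, 0, 0]
}}

```text
clock: 9.47
tcp_pos: [0.5668, -0.0742, 0.1617]
tool_rot: [3.141, 0.0, 1.906]
ft_force: [-0.1, -0.1, -0.7]
grip_width: 0.0787
gripper_force: 0.0
```

```bash
python3 -c "
from h import *
finds(); here()
W,img=cloud('top')
m=(W[...,2]>.02)&(W[...,2]<.04)&(np.hypot(W[...,0]-.565,W[...,1]+.075)<.04)
print('cap',W[m].mean(0),np.median(W[m][:,2]),img[m].mean(0))
"
```

```text
top xy 597.0 -271.4 r 19.9 z 0.0647 n 176 uv [ -74.  -467.4] br 78.0
top xy 496.0 -416.5 r 20.2 z 0.0647 n 189 uv [-217.  -571.5] br 77.0
top xy 474.4 -286.2 r 20.1 z 0.0648 n 183 uv [-194.7 -441.2] br 81.0
scene xy 475.3 -286.7 r 20.4 z 0.0638 n 108 uv [-194. -442.] br 93.0
scene xy 496.7 -415.9 r 21.0 z 0.0634 n 123 uv [-216.  -571.1] br 92.0
scene xy 595.7 -270.9 r 21.3 z 0.064 n 130 uv [ -75.  -466.5] br 96.0
t 9.6 uv [ -39.2 -270.5] z 159.5 rpy [-1.7984e+02 -9.0000e-02  1.0923e+02] F [-1.  -0.2  0. ] w 86.5 g 0.0
cap [ 0.5668921  -0.05584029  0.02855447] 0.028884672032751933 [109.76190476 108.04761905 103.76190476]
```

Emit:
{"fn": "arm_command", "kwargs": {
  "series": [1, -0.4, -0.1, 0, 0, 1, -0.8, -0.15, 0, 0, 1, -0.9, -0.15, 0, 0, 1, -1, -0.17, 0, 0, 1, -1, -0.17, 0, 0, 1, -1, -0.17, 0, 0, 1, -0.8, -0.15, 0.2, 0, 1, -0.5, -0.1, 0.3, 0, 1, -0.15, -0.01, 0.3, 0, 1, 0, 0, 0.2, 0],
  "newtons": 30
}}

```text
clock: 10.4
tcp_pos: [0.5969, -0.2724, 0.1285]
tool_rot: [-3.139, -0.003, 1.904]
ft_force: [-0.3, 0.7, -0.3]
grip_width: 0.0928
gripper_force: 0.0
```

```bash
python3 -c "
from h import *
go(-74.4,-467.2,34)"
```

```text
t 10.4 uv [ -74.5 -468.3] z 128.5 rpy [-1.7986e+02 -1.5000e-01  1.0911e+02] F [-0.3  0.7 -0.3] w 92.8 g 0.0
units x,y,z [0.03 0.01 3.15] turn units to 109.1: 0.0
```

Emit:
{"fn": "arm_command", "kwargs": {
  "series": [1, 0.03, 0, 0.4, 0, 1, 0, 0, 0.5, 0, 1, 0, 0, 0.6, 0, 1, 0, 0, 0.6, 0, 1, 0, 0, 0.5, 0, 1, 0, 0, 0.4, 0, 1, 0, 0, 0.15, 0, 1, 0, 0, 0, 0, 0, 0, 0, 0, 0, 0, 0, 0, 0, 0]
}}

```text
clock: 11.23
tcp_pos: [0.5989, -0.2708, 0.0385]
tool_rot: [3.14, 0.002, 1.907]
ft_force: [0.0, -0.0, -0.5]
grip_width: 0.084
gripper_force: 0.0
```

Emit:
{"fn": "arm_command", "kwargs": {
  "series": [0, 0, 0, 0, 0, 0, 0, 0, 0, 0, 0, 0, 0, 0, 0, 0, 0, 0, 0, 0, 0, 0, 0, 0, 0, 0, 0, 0, 0, 0, 0, 0, 0, 0, 0, 0, 0, 0, 0, 0, 0, 0, 0, -0.2, 0, 0, 0, 0, -0.3, 0]
}}

```text
clock: 12.07
tcp_pos: [0.5968, -0.2696, 0.0506]
tool_rot: [-3.14, -0.003, 1.906]
ft_force: [-0.7, 0.4, -2.8]
grip_width: 0.0395
gripper_force: 30.0
```

Emit:
{"fn": "arm_command", "kwargs": {
  "series": [0, 0, 0, -0.5, 0, 0, 0, 0, -0.6, 0, 0, 0, 0, -0.8, 0, 0, 0, 0, -0.8, 0, 0, 0, 0, -0.8, 0, 0, 0, 0, -0.8, 0, 0, 0, 0, -0.6, 0, 0, 0.2, 0.05, -0.4, 0, 0, 0.4, 0.08, -0.2, 0, 0, 0.4, 0.07, 0, 0]
}}

```text
clock: 12.9
tcp_pos: [0.5944, -0.2394, 0.2192]
tool_rot: [3.139, 0.002, 1.906]
ft_force: [0.5, -0.8, -3.3]
grip_width: 0.0394
gripper_force: 30.0
```

```bash
python3 -c "
from h import *
go(0,-62,225)"
```

```text
t 12.9 uv [ -66.  -436.3] z 219.2 rpy [1.7987e+02 1.0000e-01 1.0920e+02] F [ 0.5 -0.8 -3.3] w 39.4 g 30.0
units x,y,z [12.47  2.22 -0.21] turn units to 109.1: 0.02
```

Emit:
{"fn": "arm_command", "kwargs": {
  "series": [0, 0.6, 0.1, 0, 0, 0, 0.8, 0.14, 0, 0, 0, 0.9, 0.16, 0, 0, 0, 1, 0.18, 0, 0, 0, 1, 0.18, 0, 0, 0, 1, 0.18, 0, 0, 0, 1, 0.18, 0, 0, 0, 1, 0.18, 0, 0, 0, 1, 0.18, 0, 0, 0, 1, 0.18, 0, 0]
}}

```text
clock: 13.73
tcp_pos: [0.5468, 0.0424, 0.2153]
tool_rot: [-3.139, -0.001, 1.907]
ft_force: [0.3, 0.3, -3.8]
grip_width: 0.0396
gripper_force: 30.0
```

Emit:
{"fn": "arm_command", "kwargs": {
  "series": [0, 1, 0.18, 0, 0, 0, 0.9, 0.16, 0, 0, 0, 0.7, 0.12, 0, 0, 0, 0.4, 0.1, 0, 0, 0, 0.15, 0.02, 0, 0, 0, 0, 0, 0, 0, 0, 0, 0, 0, 0, 0, 0, 0, 0, 0, 0, 0, 0, 0, 0, 0, 0, 0, 0, 0]
}}

```text
clock: 14.57
tcp_pos: [0.5345, 0.1337, 0.2171]
tool_rot: [-3.142, 0.0, 1.905]
ft_force: [-0.0, -0.4, -3.9]
grip_width: 0.0396
gripper_force: 30.0
```

```bash
python3 -c "
from h import *
go(0,-64,40)
snap('top','t1.png'); finds()
W,img=cloud('top')
m=(W[...,2]>.02)&(W[...,2]<.035)&(np.hypot(W[...,0]-.567,W[...,1]+.075)<.04)
print('cap',W[m].mean(0),np.median(W[m][:,2]),img[m].mean(0))"
```

```text
t 14.6 uv [ -0.5 -64.2] z 217.1 rpy [-1.7999e+02  1.0000e-02  1.0914e+02] F [-0.  -0.4 -3.9] w 39.6 g 30.0
units x,y,z [0.01 0.02 5.9 ] turn units to 109.1: 0.01
top xy 495.8 -416.6 r 20.6 z 0.0646 n 189 uv [-217.1 -571.5] br 79.0
top xy 474.6 -285.7 r 19.9 z 0.0648 n 183 uv [-194.4 -440.8] br 83.0
scene xy 474.7 -285.4 r 21.3 z 0.0636 n 109 uv [-194.2 -440.7] br 93.0
scene xy 495.7 -417.0 r 21.4 z 0.0631 n 124 uv [-217.4 -571.9] br 92.0
cap [ 0.56688934 -0.0739075   0.02870881] 0.028921696948684402 [235.28451883 233.39330544 227.20920502]
```

View pics/t1.png

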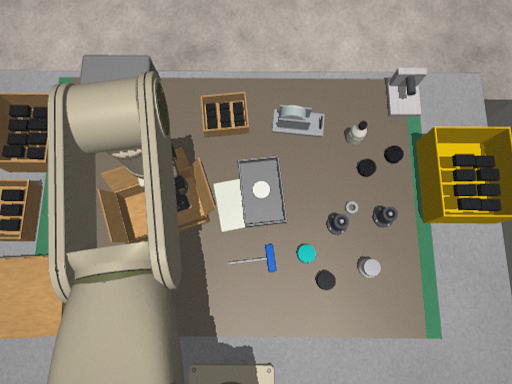

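The cap sits upright in the tray at (261,189), the two bare housings are unmoved at (338,224) and (385,215), and the gripper is over the carton. I'll lower slowly now.

Emit:
{"fn": "arm_command", "kwargs": {
  "series": [0, 0, 0, 0.3, 0, 0, 0, 0, 0.5, 0, 0, 0, 0, 0.7, 0, 0, 0, 0, 0.8, 0, 0, 0, 0, 0.8, 0, 0, 0, 0, 0.8, 0, 0, 0, 0, 0.7, 0, 0, 0, 0, 0.5, 0, 0, 0, 0, 0.3, 0, 0, 0, 0, 0.1, 0]
}}

```text
clock: 15.55
tcp_pos: [0.5327, 0.1344, 0.0497]
tool_rot: [-3.138, -0.001, 1.906]
ft_force: [0.2, 0.4, -3.0]
grip_width: 0.0396
gripper_force: 30.0
```

Emit:
{"fn": "arm_command", "kwargs": {
  "series": [0, 0, 0, 0.1, 0, 0, 0, 0, 0.1, 0, 0, 0, 0, 0.1, 0, 0, 0, 0, 0.05, 0, 0, 0, 0, 0, 0, 0, 0, 0, 0, 0, 0, 0, 0, 0, 0, 0, 0, 0, 0, 0, 0, 0, 0, 0, 0, 0, 0, 0, 0, 0]
}}

```text
clock: 16.38
tcp_pos: [0.5344, 0.1347, 0.0418]
tool_rot: [3.141, 0.0, 1.906]
ft_force: [1.0, 0.3, -3.1]
grip_width: 0.0398
gripper_force: 30.0
```

```bash
python3 -c "
from h import *
go(0,-64,39)"
```

```text
t 16.4 uv [ -0.3 -63.2] z 41.8 rpy [179.98   0.   109.22] F [ 1.   0.3 -3.1] w 39.8 g 30.0
units x,y,z [-0.03  0.01  0.09] turn units to 109.1: 0.03
```

Emit:
{"fn": "arm_command", "kwargs": {
  "series": [0, 0, 0, 0.03, 0, 0, 0, 0, 0.03, 0, 0, 0, 0, 0.02, 0, 0, 0, 0, 0, 0, 0, 0, 0, 0, 0, 0, 0, 0, 0, 0, 0, 0, 0, 0, 0, 0, 0, 0, 0, 0, 0, 0, 0, 0, 0, 0, 0, 0, 0, 0]
}}

```text
clock: 17.22
tcp_pos: [0.5346, 0.1347, 0.0411]
tool_rot: [3.141, 0.0, 1.906]
ft_force: [-7.4, -1.5, 12.6]
grip_width: 0.0395
gripper_force: 30.0
```

In contact with the floor, so I'll release and go up.

Emit:
{"fn": "arm_command", "kwargs": {
  "series": [0, 0, 0, -0.02, 0, 0, 0, 0, -0.02, 0, 0.7, 0, 0, 0, 0, 0.7, 0, 0, 0, 0, 0.7, 0, 0, 0, 0, 0.7, 0, 0, 0, 0, 0.7, 0, 0, -0.1, 0, 0.7, 0, 0, -0.3, 0, 0.7, 0, 0, -0.5, 0, 0.7, 0, 0, -0.8, 0]
}}

```text
clock: 18.05
tcp_pos: [0.5324, 0.1343, 0.0902]
tool_rot: [-3.137, -0.001, 1.906]
ft_force: [0.1, -0.6, -0.1]
grip_width: 0.0651
gripper_force: 0.0
```

Emit:
{"fn": "arm_command", "kwargs": {
  "series": [0.7, 0, 0, -1, 0, 0.7, 0, 0, -1, 0, 0.7, 0, 0, -1, 0, 0.7, 0, 0, -0.8, 0, 0.7, -0.3, -0.1, -0.3, 0, 0.7, -0.6, -0.3, 0, 0, 0.7, -1, -0.5, 0, 0, 1, -1, -0.5, 0, 0, 1, -1, -0.5, 0, 0, 1, -1, -0.5, 0, 0]
}}

```text
clock: 18.88
tcp_pos: [0.5136, -0.0297, 0.2137]
tool_rot: [-3.141, -0.0, 1.907]
ft_force: [0.5, 0.1, -0.6]
grip_width: 0.0809
gripper_force: 0.0
```

```bash
python3 -c "
from h import *
finds();go(-194.4,-441.2,130)"
```

```text
top xy 495.9 -416.5 r 20.4 z 0.0643 n 187 uv [-217.1 -571.4] br 78.0
top xy 474.2 -285.9 r 20.0 z 0.0647 n 182 uv [-194.8 -440.9] br 81.0
scene xy 474.0 -284.4 r 20.8 z 0.0638 n 108 uv [-194.5 -439.4] br 94.0
scene xy 496.8 -414.3 r 20.8 z 0.0635 n 124 uv [-215.4 -569.6] br 92.0
t 19.0 uv [ -74.7 -214.4] z 213.7 rpy [-1.7990e+02  7.0000e-02  1.0896e+02] F [ 0.1 -0.3 -0.7] w 88.3 g 0.0
units x,y,z [-7.57 -3.97  2.81] turn units to 109.1: -0.03
```

Emit:
{"fn": "arm_command", "kwargs": {
  "series": [1, -0.6, -0.3, 0, 0, 1, -0.8, -0.42, 0.1, 0, 1, -1, -0.52, 0.2, 0, 1, -1, -0.52, 0.3, 0, 1, -1, -0.52, 0.4, 0, 1, -1, -0.52, 0.5, 0, 1, -0.9, -0.5, 0.5, 0, 1, -0.7, -0.4, 0.4, 0, 1, -0.4, -0.2, 0.3, 0, 1, -0.15, -0.07, 0.1, 0]
}}

```text
clock: 19.82
tcp_pos: [0.4754, -0.2817, 0.1281]
tool_rot: [-3.14, -0.003, 1.904]
ft_force: [0.8, 0.6, -0.7]
grip_width: 0.093
gripper_force: 0.0
```

Emit:
{"fn": "arm_command", "kwargs": {
  "series": [1, 0, 0, 0, 0, 1, 0, 0, 0, 0, 1, 0, 0, 0.3, 0, 1, 0, 0, 0.3, 0, 1, 0, 0, 0.2, 0, 1, 0, 0, 0, 0, 1, 0, 0, 0, 0, 1, 0, 0, 0, 0, 1, 0, 0, 0, 0, 1, 0, 0, 0, 0]
}}

```text
clock: 20.65
tcp_pos: [0.4771, -0.2811, 0.1069]
tool_rot: [3.141, 0.001, 1.906]
ft_force: [0.4, 0.1, 0.0]
grip_width: 0.0929
gripper_force: 0.0
```

```bash
python3 -c "
from h import *
go(-194.6,-441,34)"
```

```text
t 20.6 uv [-190.5 -437.4] z 106.9 rpy [1.7997e+02 4.0000e-02 1.0922e+02] F [0.4 0.1 0. ] w 92.9 g 0.0
units x,y,z [-0.12 -0.14  2.43] turn units to 109.1: 0.03
```

Emit:
{"fn": "arm_command", "kwargs": {
  "series": [1, -0.12, -0.14, 0.1, 0, 1, 0, 0, 0.4, 0, 1, 0, 0, 0.5, 0, 1, 0, 0, 0.6, 0, 1, 0, 0, 0.5, 0, 1, 0, 0, 0.3, 0, 1, 0, 0, 0, 0, 1, 0, 0, 0, 0, 0, 0, 0, 0, 0, 0, 0, 0, 0, 0]
}}

```text
clock: 21.48
tcp_pos: [0.4749, -0.2863, 0.0357]
tool_rot: [3.14, 0.002, 1.906]
ft_force: [0.8, 0.0, -0.4]
grip_width: 0.0842
gripper_force: 0.0
```

Emit:
{"fn": "arm_command", "kwargs": {
  "series": [0, 0, 0, 0, 0, 0, 0, 0, 0, 0, 0, 0, 0, 0, 0, 0, 0, 0, 0, 0, 0, 0, 0, 0, 0, 0, 0, 0, 0, 0, 0, 0, 0, 0, 0, 0, 0, 0, -0.2, 0, 0, 0, 0, -0.4, 0, 0, 0, 0, -0.6, 0]
}}

```text
clock: 22.32
tcp_pos: [0.4725, -0.2846, 0.0693]
tool_rot: [-3.139, -0.004, 1.906]
ft_force: [0.2, 0.3, -1.7]
grip_width: 0.0396
gripper_force: 30.0
```

Emit:
{"fn": "arm_command", "kwargs": {
  "series": [0, 0, 0, -0.8, 0, 0, 0, 0, -0.8, 0, 0, 0, 0, -0.8, 0, 0, 0.2, 0.1, -0.8, 0, 0, 0.4, 0.2, -0.7, 0, 0, 0.6, 0.3, -0.6, 0, 0, 0.8, 0.35, -0.4, 0, 0, 1, 0.45, 0, 0, 0, 1, 0.45, 0, 0, 0, 1, 0.45, 0, 0]
}}

```text
clock: 23.15
tcp_pos: [0.4897, -0.1201, 0.2188]
tool_rot: [3.14, 0.001, 1.906]
ft_force: [0.7, 0.1, -2.8]
grip_width: 0.04
gripper_force: 30.0
```

```bash
python3 -c "
from h import *
go(0,0,220)"
```

```text
t 23.1 uv [-125.9 -289.3] z 218.8 rpy [1.7994e+02 4.0000e-02 1.0919e+02] F [ 0.7  0.1 -2.8] w 40.0 g 30.0
units x,y,z [ 9.64  4.21 -0.04] turn units to 109.1: 0.02
```

Emit:
{"fn": "arm_command", "kwargs": {
  "series": [0, 1, 0.44, 0, 0, 0, 1, 0.44, 0, 0, 0, 1, 0.44, 0, 0, 0, 1, 0.44, 0, 0, 0, 1, 0.44, 0, 0, 0, 1, 0.44, 0, 0, 0, 1, 0.44, 0, 0, 0, 1, 0.44, 0, 0, 0, 0.8, 0.35, 0, 0, 0, 0.5, 0.2, 0, 0]
}}

```text
clock: 23.98
tcp_pos: [0.5128, 0.1852, 0.2183]
tool_rot: [3.141, -0.001, 1.908]
ft_force: [0.6, -0.2, -3.2]
grip_width: 0.0394
gripper_force: 30.0
```

Emit:
{"fn": "arm_command", "kwargs": {
  "series": [0, 0.2, 0.1, 0, 0, 0, 0, 0, 0, 0, 0, 0, 0, 0, 0, 0, 0, 0, 0, 0, 0, 0, 0, 0, 0, 0, 0, 0, 0, 0, 0, 0, 0, 0, 0, 0, 0, 0, 0, 0, 0, 0, 0, 0, 0, 0, 0, 0, 0, 0]
}}

```text
clock: 24.82
tcp_pos: [0.5141, 0.1888, 0.2175]
tool_rot: [3.142, 0.0, 1.906]
ft_force: [0.5, -0.0, -2.6]
grip_width: 0.0395
gripper_force: 30.0
```

```bash
python3 -c "
from h import *
go(0,0,48)
W,img=(snap('wrist'),cloud('wrist'))[1]
P=(W.reshape(-1,3)); uv=(P[:,:2]-C0)@RC.T
m=(np.abs(uv[:,0])<.06)&(uv[:,1]<-.03)&(uv[:,1]>-.1)&(P[:,2]>.055)&(P[:,2]<.078); print(m.sum(), uv[m].mean(0) if m.any() else 0, np.median(P[m,2]) if m.any() else 0)
"
```

```text
t 24.8 uv [-1.8 -5.4] z 217.5 rpy [180.     0.   109.21] F [ 0.5 -0.  -2.6] w 39.5 g 30.0
units x,y,z [0.18 0.06 5.65] turn units to 109.1: 0.03
0 0 0
```

Emit:
{"fn": "arm_command", "kwargs": {
  "series": [0, 0.2, 0.06, 0, 0, 0, 0, 0, 0.5, 0, 0, 0, 0, 0.7, 0, 0, 0, 0, 0.8, 0, 0, 0, 0, 0.8, 0, 0, 0, 0, 0.8, 0, 0, 0, 0, 0.8, 0, 0, 0, 0, 0.6, 0, 0, 0, 0, 0.4, 0, 0, 0, 0, 0.25, 0]
}}

```text
clock: 25.7
tcp_pos: [0.5127, 0.1953, 0.0461]
tool_rot: [-3.139, -0.0, 1.907]
ft_force: [0.1, 0.1, -3.2]
grip_width: 0.0398
gripper_force: 30.0
```

Emit:
{"fn": "arm_command", "kwargs": {
  "series": [0, 0, 0, 0.1, 0, 0, 0, 0, 0.06, 0, 0, 0, 0, 0, 0, 0, 0, 0, 0, 0, 0, 0, 0, 0, 0, 0, 0, 0, 0, 0, 0, 0, 0, 0, 0, 0, 0, 0, 0, 0, 0, 0, 0, 0, 0, 0, 0, 0, 0, 0]
}}

```text
clock: 26.53
tcp_pos: [0.5138, 0.1952, 0.0432]
tool_rot: [-3.142, 0.0, 1.906]
ft_force: [-0.4, 0.1, -4.0]
grip_width: 0.0392
gripper_force: 30.0
```

```bash
python3 -c "
from h import *
go(0,0,39)"
```

```text
t 26.5 uv [0.  0.7] z 43.2 rpy [-180.      0.    109.23] F [-0.4  0.1 -4. ] w 39.2 g 30.0
units x,y,z [-0.02 -0.    0.14] turn units to 109.1: 0.03
```

Emit:
{"fn": "arm_command", "kwargs": {
  "series": [0, 0, 0, 0.02, 0, 0, 0, 0, 0.02, 0, 0, 0, 0, 0.02, 0, 0, 0, 0, 0.01, 0, 0, 0, 0, 0, 0, 0, 0, 0, 0, 0, 0, 0, 0, 0, 0, 0, 0, 0, 0, 0, 0, 0, 0, 0, 0, 0, 0, 0, 0, 0]
}}

```text
clock: 27.37
tcp_pos: [0.5138, 0.1952, 0.0411]
tool_rot: [3.142, 0.0, 1.906]
ft_force: [0.8, 0.1, -3.0]
grip_width: 0.0396
gripper_force: 30.0
```

Emit:
{"fn": "arm_command", "kwargs": {
  "series": [0, 0, 0, 0.02, 0, 0, 0, 0, 0.01, 0, 0, 0, 0, 0.01, 0, 0, 0, 0, 0.01, 0, 0, 0, 0, 0, 0, 0, 0, 0, 0, 0, 0, 0, 0, 0, 0, 0, 0, 0, 0, 0, 0, 0, 0, 0, 0, 0, 0, 0, 0, 0]
}}

```text
clock: 28.2
tcp_pos: [0.5138, 0.1952, 0.0396]
tool_rot: [3.142, 0.0, 1.906]
ft_force: [0.4, 1.1, -2.5]
grip_width: 0.0398
gripper_force: 30.0
```

Emit:
{"fn": "arm_command", "kwargs": {
  "series": [0, 0, 0, 0.01, 0, 0, 0, 0, 0.01, 0, 0, 0, 0, 0.01, 0, 0, 0, 0, 0.01, 0, 0, 0, 0, 0, 0, 0, 0, 0, 0, 0, 0, 0, 0, 0, 0, 0, 0, 0, 0, 0, 0, 0, 0, 0, 0, 0, 0, 0, 0, 0]
}}

```text
clock: 29.03
tcp_pos: [0.5139, 0.1952, 0.0385]
tool_rot: [3.141, 0.0, 1.906]
ft_force: [0.6, -0.3, -1.9]
grip_width: 0.0393
gripper_force: 30.0
```

Emit:
{"fn": "arm_command", "kwargs": {
  "series": [0, 0, 0, 0.015, 0, 0, 0, 0, 0, 0, 0.7, 0, 0, 0, 0, 0.7, 0, 0, 0, 0, 0.7, 0, 0, 0, 0, 0.7, 0, 0, 0, 0, 0.7, 0, 0, -0.1, 0, 0.7, 0, 0, -0.3, 0, 0.7, 0, 0, -0.5, 0, 0.7, 0, 0, -0.8, 0]
}}

```text
clock: 29.87
tcp_pos: [0.512, 0.1947, 0.0877]
tool_rot: [-3.137, -0.0, 1.906]
ft_force: [-0.1, -0.0, -0.4]
grip_width: 0.0654
gripper_force: 0.0
```

Emit:
{"fn": "arm_command", "kwargs": {
  "series": [0.7, 0, 0, -1, 0, 0.7, 0, 0, -1, 0, 0.7, 0, 0, -1, 0, 0.7, 0, 0, -0.8, 0, 0.7, -0.3, -0.1, -0.3, 0, 0.7, -0.6, -0.3, 0, 0, 0.7, -1, -0.4, 0, 0, 1, -1, -0.4, 0, 0, 1, -1, -0.4, 0, 0, 1, -1, -0.4, 0, 0]
}}

```text
clock: 30.7
tcp_pos: [0.5046, 0.0347, 0.2112]
tool_rot: [-3.141, -0.0, 1.907]
ft_force: [0.2, -0.7, 0.1]
grip_width: 0.0809
gripper_force: 0.0
```

Emit:
{"fn": "arm_command", "kwargs": {
  "series": [1, -1, -0.4, 0, 0, 1, -1, -0.4, 0, 0, 1, -1, -0.4, 0, 0, 1, -1, -0.4, 0, 0, 1, -0.8, -0.3, 0, 0, 1, -0.5, -0.2, 0, 0, 1, -0.3, -0.1, 0, 0, 1, 0, 0, 0, 0, 1, 0, 0, 0, 0, 1, 0, 0, 0, 0]
}}

```text
clock: 31.53
tcp_pos: [0.4985, -0.1428, 0.2116]
tool_rot: [-3.141, -0.001, 1.907]
ft_force: [0.4, -0.0, 0.3]
grip_width: 0.0928
gripper_force: 0.0
```

```bash
python3 -c "
from h import *
finds();go(-216.5,-571,130); snap('top','t2.png')"
```

```text
top xy 495.8 -415.7 r 20.0 z 0.0646 n 191 uv [-216.9 -570.6] br 80.0
scene xy 497.1 -415.5 r 19.9 z 0.0635 n 121 uv [-215.6 -570.9] br 93.0
t 31.6 uv [-124.8 -313.5] z 211.8 rpy [-1.8000e+02 -2.0000e-02  1.0931e+02] F [-0.1 -0.8 -0.5] w 93.2 g 0.0
units x,y,z [-8.57 -3.09  2.73] turn units to 109.1: 0.05
```

View pics/t2.png

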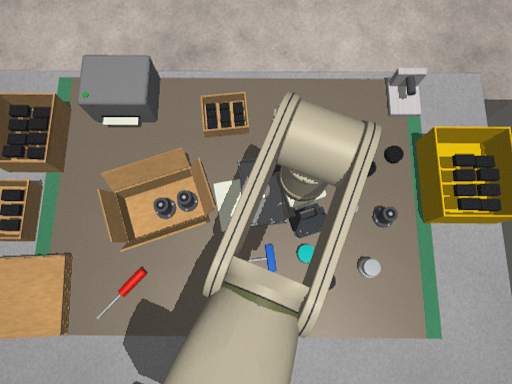

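The two housings stand upright in the carton at (163,208) and (187,201), and the last one is still at (385,215). On to the third.

Emit:
{"fn": "arm_command", "kwargs": {
  "series": [1, -0.5, -0.2, 0, 0, 1, -0.8, -0.3, 0, 0, 1, -1, -0.36, 0.2, 0, 1, -1, -0.36, 0.3, 0, 1, -1, -0.36, 0.4, 0, 1, -1, -0.36, 0.5, 0, 1, -1, -0.36, 0.5, 0, 1, -1, -0.36, 0.4, 0, 1, -0.8, -0.3, 0.3, 0, 1, -0.47, -0.15, 0.13, 0]
}}

```text
clock: 32.52
tcp_pos: [0.4942, -0.4187, 0.1278]
tool_rot: [-3.14, -0.002, 1.906]
ft_force: [0.2, 0.6, -0.7]
grip_width: 0.0936
gripper_force: 0.0
```

Emit:
{"fn": "arm_command", "kwargs": {
  "series": [1, 0, 0, 0, 0, 1, 0, 0, 0, 0, 1, 0, 0, 0.3, 0, 1, 0, 0, 0.3, 0, 1, 0, 0, 0.2, 0, 1, 0, 0, 0, 0, 1, 0, 0, 0, 0, 1, 0, 0, 0, 0, 1, 0, 0, 0, 0, 1, 0, 0, 0, 0]
}}

```text
clock: 33.35
tcp_pos: [0.4954, -0.4174, 0.1066]
tool_rot: [3.141, 0.001, 1.906]
ft_force: [0.1, 1.0, -0.0]
grip_width: 0.0929
gripper_force: 0.0
```

```bash
python3 -c "
from h import *
go(-216.5,-571,34)
snap('scene'); snap('wrist')
for n in ('scene','wrist'):
    W,img=cloud(n)
    m=(W[...,2]>.055)&(W[...,2]<.075)&(np.hypot(W[...,0]-.496,W[...,1]+.416)<.04)
    q=W[m]
    if len(q)>20:
        (x,y),r=cv2.minEnclosingCircle((q[:,:2]*1e3).astype(np.float32)); print(n,len(q),x,y,r,np.median(q[:,2]),cart((x/1e3,y/1e3))*1e3)
"
```

```text
t 33.4 uv [-217.8 -572.2] z 106.6 rpy [1.7997e+02 5.0000e-02 1.0923e+02] F [ 0.1  1.  -0. ] w 92.9 g 0.0
units x,y,z [0.04 0.04 2.42] turn units to 109.1: 0.03
scene 101 496.5801696777344 -415.714111328125 19.88651466369629 0.06330399490072246 [-216.13382915 -570.9210804 ]
wrist 2406 495.4250793457031 -415.41314697265625 20.003393173217773 0.06430381079223732 [-217.12684958 -570.25871823]
```

Emit:
{"fn": "arm_command", "kwargs": {
  "series": [1, 0.05, 0.03, 0.1, 0, 1, 0, 0, 0.4, 0, 1, 0, 0, 0.5, 0, 1, 0, 0, 0.6, 0, 1, 0, 0, 0.5, 0, 1, 0, 0, 0.3, 0, 1, 0, 0, 0, 0, 1, 0, 0, 0, 0, 0, 0, 0, 0, 0, 0, 0, 0, 0, 0]
}}

```text
clock: 34.28
tcp_pos: [0.4962, -0.4163, 0.0354]
tool_rot: [3.141, 0.002, 1.906]
ft_force: [0.3, 0.4, 0.2]
grip_width: 0.0839
gripper_force: 0.0
```

Emit:
{"fn": "arm_command", "kwargs": {
  "series": [0, 0, 0, 0, 0, 0, 0, 0, 0, 0, 0, 0, 0, 0, 0, 0, 0, 0, 0, 0, 0, 0, 0, 0, 0, 0, 0, 0, 0, 0, 0, 0, 0, 0, 0, 0, 0, 0, -0.2, 0, 0, 0, 0, -0.4, 0, 0, 0, 0, -0.6, 0]
}}

```text
clock: 35.12
tcp_pos: [0.4941, -0.4141, 0.0686]
tool_rot: [-3.14, -0.004, 1.906]
ft_force: [-0.9, -0.1, -3.7]
grip_width: 0.0396
gripper_force: 30.0
```

Emit:
{"fn": "arm_command", "kwargs": {
  "series": [0, 0, 0, -0.8, 0, 0, 0, 0, -0.8, 0, 0, 0, 0, -0.8, 0, 0, 0.2, 0.1, -0.8, 0, 0, 0.4, 0.2, -0.7, 0, 0, 0.6, 0.2, -0.6, 0, 0, 0.8, 0.3, -0.4, 0, 0, 1, 0.34, 0, 0, 0, 1, 0.34, 0, 0, 0, 1, 0.34, 0, 0]
}}

```text
clock: 35.95
tcp_pos: [0.4975, -0.2547, 0.2183]
tool_rot: [3.141, 0.001, 1.906]
ft_force: [-0.0, 0.6, -3.1]
grip_width: 0.0395
gripper_force: 30.0
```

Emit:
{"fn": "arm_command", "kwargs": {
  "series": [0, 1, 0.34, 0, 0, 0, 1, 0.34, 0, 0, 0, 1, 0.34, 0, 0, 0, 1, 0.34, 0, 0, 0, 1, 0.34, 0, 0, 0, 1, 0.34, 0, 0, 0, 1, 0.34, 0, 0, 0, 1, 0.34, 0, 0, 0, 0.8, 0.26, 0, 0, 0, 0.5, 0.16, 0, 0]
}}

```text
clock: 36.78
tcp_pos: [0.4943, 0.0413, 0.2181]
tool_rot: [3.14, -0.001, 1.908]
ft_force: [1.0, -0.6, -2.4]
grip_width: 0.0395
gripper_force: 30.0
```

```bash
python3 -c "
from h import *
go(0,66,220)"
```

```text
t 36.8 uv [ -68.8 -138.3] z 218.1 rpy [ 1.7994e+02 -3.0000e-02  1.0933e+02] F [ 1.  -0.6 -2.4] w 39.5 g 30.0
units x,y,z [ 6.8   2.32 -0.06] turn units to 109.1: 0.06
```

Emit:
{"fn": "arm_command", "kwargs": {
  "series": [0, 0.6, 0.2, 0, 0, 0, 0.9, 0.3, 0, 0, 0, 1, 0.34, 0, 0, 0, 1, 0.34, 0, 0, 0, 1, 0.34, 0, 0, 0, 1, 0.34, 0, 0, 0, 0.8, 0.26, 0, 0, 0, 0.4, 0.15, 0, 0, 0, 0.1, 0.04, 0, 0, 0, 0, 0, 0, 0]
}}

```text
clock: 37.62
tcp_pos: [0.4928, 0.2544, 0.2174]
tool_rot: [3.142, 0.0, 1.908]
ft_force: [-0.2, -1.1, -4.2]
grip_width: 0.0393
gripper_force: 30.0
```

Emit:
{"fn": "arm_command", "kwargs": {
  "series": [0, 0, 0, 0, 0, 0, 0, 0, 0, 0, 0, 0, 0, 0, 0, 0, 0, 0, 0, 0, 0, 0, 0, 0, 0, 0, 0, 0, 0, 0, 0, 0, 0, 0, 0, 0, 0, 0, 0, 0, 0, 0, 0, 0, 0, 0, 0, 0, 0, 0]
}}

```text
clock: 38.45
tcp_pos: [0.4929, 0.254, 0.217]
tool_rot: [-3.142, 0.0, 1.906]
ft_force: [0.3, -0.1, -3.8]
grip_width: 0.0395
gripper_force: 30.0
```

```bash
python3 -c "
from h import *
go(0,66,44)
snap('scene')
img=np.load('/tmp/scene.npz')['img'][110:230,250:400]
cv2.imwrite('pics/s1.png',cv2.cvtColor(cv2.resize(img,None,fx=4,fy=4,interpolation=cv2.INTER_CUBIC),cv2.COLOR_RGB2BGR))"
```

```text
t 38.5 uv [-0.4 63.1] z 217.0 rpy [-180.      0.    109.23] F [ 0.3 -0.1 -3.8] w 39.5 g 30.0
units x,y,z [0.1  0.01 5.77] turn units to 109.1: 0.03
```

View pics/s1.png

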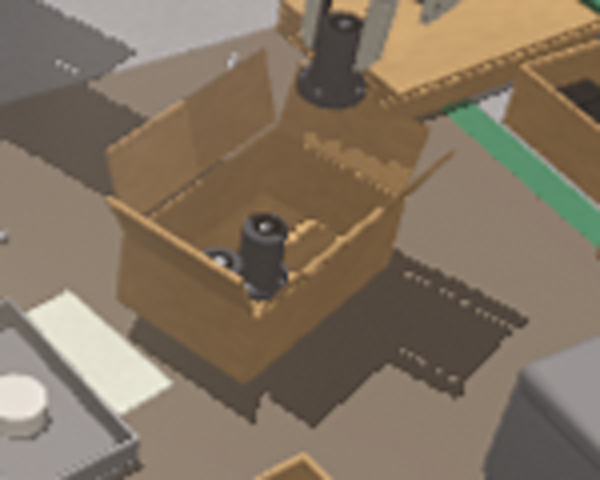

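The third housing hangs level above the carton at (340,55), and the two inside stand upright at (262,255) and (220,262). I'll lower it in.

Emit:
{"fn": "arm_command", "kwargs": {
  "series": [0, 0.08, 0, 0.2, 0, 0, 0, 0, 0.5, 0, 0, 0, 0, 0.7, 0, 0, 0, 0, 0.8, 0, 0, 0, 0, 0.8, 0, 0, 0, 0, 0.8, 0, 0, 0, 0, 0.8, 0, 0, 0, 0, 0.6, 0, 0, 0, 0, 0.3, 0, 0, 0, 0, 0.22, 0]
}}

```text
clock: 39.33
tcp_pos: [0.491, 0.256, 0.0436]
tool_rot: [-3.139, 0.0, 1.907]
ft_force: [0.6, 0.1, -3.9]
grip_width: 0.0397
gripper_force: 30.0
```

Emit:
{"fn": "arm_command", "kwargs": {
  "series": [0, 0, 0, 0.04, 0, 0, 0, 0, 0.03, 0, 0, 0, 0, 0.03, 0, 0, 0, 0, 0.02, 0, 0, 0, 0, 0, 0, 0, 0, 0, 0, 0, 0, 0, 0, 0, 0, 0, 0, 0, 0, 0, 0, 0, 0, 0, 0, 0, 0, 0, 0, 0]
}}

```text
clock: 40.17
tcp_pos: [0.4922, 0.2563, 0.0418]
tool_rot: [3.142, 0.0, 1.906]
ft_force: [0.7, 0.2, -2.9]
grip_width: 0.0396
gripper_force: 30.0
```

Emit:
{"fn": "arm_command", "kwargs": {
  "series": [0, 0, 0, 0.02, 0, 0, 0, 0, 0.02, 0, 0, 0, 0, 0.02, 0, 0, 0, 0, 0.01, 0, 0, 0, 0, 0.01, 0, 0, 0, 0, 0, 0, 0, 0, 0, 0, 0, 0, 0, 0, 0, 0, 0, 0, 0, 0, 0, 0, 0, 0, 0, 0]
}}

```text
clock: 41.0
tcp_pos: [0.4922, 0.2563, 0.0394]
tool_rot: [3.142, 0.0, 1.906]
ft_force: [-0.6, 0.4, -2.1]
grip_width: 0.0394
gripper_force: 30.0
```

Emit:
{"fn": "arm_command", "kwargs": {
  "series": [0, 0, 0, 0.01, 0, 0, 0, 0, 0.01, 0, 0, 0, 0, 0.01, 0, 0, 0, 0, 0.01, 0, 0, 0, 0, 0, 0, 0, 0, 0, 0, 0, 0, 0, 0, 0, 0, 0, 0, 0, 0, 0, 0, 0, 0, 0, 0, 0, 0, 0, 0, 0]
}}

```text
clock: 41.83
tcp_pos: [0.4922, 0.2563, 0.0382]
tool_rot: [3.142, 0.0, 1.906]
ft_force: [0.8, 0.3, -3.1]
grip_width: 0.0396
gripper_force: 30.0
```

Emit:
{"fn": "arm_command", "kwargs": {
  "series": [0, 0, 0, 0.01, 0, 0, 0, 0, 0.01, 0, 0, 0, 0, 0.01, 0, 0, 0, 0, 0, 0, 0, 0, 0, 0, 0, 0, 0, 0, 0, 0, 0, 0, 0, 0, 0, 0, 0, 0, 0, 0, 0, 0, 0, 0, 0, 0, 0, 0, 0, 0]
}}

```text
clock: 42.67
tcp_pos: [0.4922, 0.2563, 0.0379]
tool_rot: [3.142, 0.0, 1.906]
ft_force: [-2.1, -1.6, 5.1]
grip_width: 0.0396
gripper_force: 30.0
```

Emit:
{"fn": "arm_command", "kwargs": {
  "series": [0, 0, 0, -0.01, 0, 0, 0, 0, 0, 0, 0.7, 0, 0, 0, 0, 0.7, 0, 0, 0, 0, 0.7, 0, 0, 0, 0, 0.7, 0, 0, 0, 0, 0.7, 0, 0, -0.1, 0, 0.7, 0, 0, -0.3, 0, 0.7, 0, 0, -0.5, 0, 0.7, 0, 0, -0.8, 0]
}}

```text
clock: 43.5
tcp_pos: [0.4905, 0.2556, 0.0874]
tool_rot: [-3.137, 0.0, 1.906]
ft_force: [0.4, -0.4, 0.5]
grip_width: 0.065
gripper_force: 0.0
```

Emit:
{"fn": "arm_command", "kwargs": {
  "series": [0.7, 0, 0, -1, 0, 0.7, 0, 0, -1, 0, 0.7, 0, 0, -1, 0, 0.7, 0, 0, -0.8, 0, 0, 0.3, 0, -0.3, 0, 0, 0.6, 0, 0, 0, 0, 0.8, 0, 0, 0, 0, 0.8, 0, 0, 0, 0, 0.5, 0, 0, 0, 0, 0.3, 0, 0, 0]
}}

```text
clock: 44.33
tcp_pos: [0.4581, 0.3516, 0.2108]
tool_rot: [-3.14, -0.0, 1.908]
ft_force: [-0.2, 0.8, -0.3]
grip_width: 0.0298
gripper_force: 0.0
```

```bash
cat >> h.py <<'E'
def flaps():
    P=np.concatenate([(snap(n),cloud(n)[0].reshape(-1,3))[1] for n in('top','scene')]); uv=(P[:,:2]-C0)@RC.T; X,Y=uv.T; Z=P[:,2]
    for nm,mask,u in [('far',(abs(Y)<.1)&(X>.05)&(X<.16),X),('near',(abs(Y)<.1)&(X<-.05)&(X>-.16),-X),('left',(abs(X)<.06)&(Y>.09)&(Y<.19),Y),('right',(abs(X)<.06)&(Y<-.09)&(Y>-.19),-Y)]:
        q=mask&(Z>.095)&(Z<.165)
        if q.sum()<80: print(nm,q.sum()); continue
        p=np.polyfit(Z[q],u[q],1); e=np.percentile(Z[q],99)
        print(nm,q.sum(),'lean',np.rad2deg(np.arctan(p[0])).round(1),'top z',e.round(3),'edge',np.polyval(p,e).round(4))
E
python3 -c "
from h import *
go(0,165,215); flaps()"
```

```text
t 44.3 uv [ -1.4 166.8] z 210.8 rpy [-1.7993e+02 -2.0000e-02  1.0932e+02] F [-0.2  0.8 -0.3] w 29.8 g 0.0
units x,y,z [-0.06  0.05 -0.14] turn units to 109.1: 0.05
far 1601 lean 25.2 top z 0.155 edge 0.1019
near 1233 lean 21.5 top z 0.158 edge 0.0995
left 1104 lean 15.8 top z 0.149 edge 0.123
right 634 lean 27.8 top z 0.144 edge 0.1366
```

Emit:
{"fn": "arm_command", "kwargs": {
  "series": [0, 0, 0.05, 0.4, 0, 0, 0, 0, 0.7, 0, 0, 0, 0, 0.7, 0, 0, 0, 0, 0.7, 0, 0, 0, 0, 0.4, 0, 0, 0, 0, 0.2, 0, 0, -0.3, 0, 0, 0, 0, -0.4, 0, 0, 0, 0, -0.4, 0, 0, 0, 0, -0.4, 0, 0, 0]
}}

```text
clock: 45.27
tcp_pos: [0.4773, 0.3068, 0.1203]
tool_rot: [3.139, -0.0, 1.906]
ft_force: [-0.2, -0.7, 1.2]
grip_width: 0.0006
gripper_force: 0.3
```

Emit:
{"fn": "arm_command", "kwargs": {
  "series": [0, -0.4, 0, 0, 0, 0, -0.33, 0, 0, 0, 0, -0.25, 0, 0.1, 0, 0, -0.25, 0, 0.1, 0, 0, -0.25, 0, 0.12, 0, 0, -0.18, 0, 0.11, 0, 0, 0, 0, 0.12, 0, 0, 0, 0, 0.12, 0, 0, 0, 0, 0.12, 0, 0, 0, 0, 0.1, 0]
}}

```text
clock: 46.1
tcp_pos: [0.492, 0.2609, 0.0913]
tool_rot: [-3.141, 0.0, 1.907]
ft_force: [-0.2, 0.1, 0.7]
grip_width: 0.0004
gripper_force: 0.3
```

```bash
python3 -c "
from h import *
go(0,70,86); flaps()"
```

```text
t 46.1 uv [ 0.9 70. ] z 91.3 rpy [-179.98    0.    109.25] F [-0.2  0.1  0.7] w 0.4 g 0.3
units x,y,z [ 0.   -0.03  0.18] turn units to 109.1: 0.04
far 1280 lean 26.2 top z 0.155 edge 0.1025
near 1202 lean 22.7 top z 0.158 edge 0.0996
left 0
right 631 lean 27.8 top z 0.144 edge 0.1368
```

Emit:
{"fn": "arm_command", "kwargs": {
  "series": [0, 0, 0, 0.05, 0, 0, 0, 0, 0.05, 0, 0, 0, 0, 0.04, 0, 0, 0, 0, 0.04, 0, 0, 0, 0, 0.02, 0, 0, 0, 0, 0, 0, 0, 0, 0, 0, 0, 0, 0, 0, 0, 0, 0, 0, 0, 0, 0, 0, 0, 0, 0, 0]
}}

```text
clock: 47.03
tcp_pos: [0.4922, 0.2607, 0.0859]
tool_rot: [-3.142, -0.0, 1.906]
ft_force: [0.1, -0.8, -0.1]
grip_width: 0.0005
gripper_force: 0.0
```

```bash
python3 -c "
from h import *
here()
W,img=(snap('scene'),cloud('scene'))[1]; P=W.reshape(-1,3); uv=(P[:,:2]-C0)@RC.T
for a in (45,60,75,90):
  m=(abs(uv[:,0])<.065)&(abs(uv[:,0])>.03)&(abs(uv[:,1]*1e3-a)<8)&(P[:,2]>.06)&(P[:,2]<.11); print(a,m.sum(),np.median(P[m,2]) if m.any() else 0)"
```

```text
t 47.0 uv [ 1.1 69.7] z 85.9 rpy [-180.     -0.    109.23] F [ 0.1 -0.8 -0.1] w 0.5 g 0.0
45 54 0.08672374383062989
60 52 0.08618436044673121
75 53 0.08619301277313343
90 52 0.08573855690257345
```

Emit:
{"fn": "arm_command", "kwargs": {
  "series": [0, 0, 0, 0.03, 0, 0, 0, 0, 0.03, 0, 0, 0, 0, 0.02, 0, 0, 0, 0, 0, 0, 0, 0, 0, 0, 0, 0, 0, 0, 0, 0, 0, 0, 0, 0, 0, 0, 0, 0, 0, 0, 0, 0, 0, 0, 0, 0, 0, 0, 0, 0]
}}

```text
clock: 47.92
tcp_pos: [0.4924, 0.2607, 0.0842]
tool_rot: [3.141, 0.0, 1.906]
ft_force: [-3.2, -1.6, 5.7]
grip_width: 0.0005
gripper_force: 3.0
```

Emit:
{"fn": "arm_command", "kwargs": {
  "series": [0, 0, 0, -0.4, 0, 0, 0, 0, -0.8, 0, 0, 0, 0, -1, 0, 0, -0.3, 0, -1, 0, 0, -0.8, 0, -0.8, 0, 0, -1, 0, -0.4, 0, 0, -1, 0, 0, 0, 0, -1, 0, 0, 0, 0, -1, 0, 0, 0, 0, -1, 0, 0, 0]
}}

```text
clock: 48.75
tcp_pos: [0.5529, 0.0866, 0.2165]
tool_rot: [3.141, 0.0, 1.907]
ft_force: [1.7, -0.5, 0.1]
grip_width: 0.0004
gripper_force: 0.0
```

Emit:
{"fn": "arm_command", "kwargs": {
  "series": [0, -1, 0, 0, 0, 0, -0.7, 0, 0, 0, 0, -0.3, 0, 0, 0, 0, 0, 0, 0.3, 0, 0, 0, 0, 0.6, 0, 0, 0, 0, 0.7, 0, 0, 0, 0, 0.7, 0, 0, 0, 0, 0.5, 0, 0, 0, 0, 0.3, 0, 0, 0, 0, 0.1, 0]
}}

```text
clock: 49.58
tcp_pos: [0.5705, 0.0327, 0.1171]
tool_rot: [-3.138, -0.002, 1.908]
ft_force: [-0.1, 0.1, -0.9]
grip_width: 0.0002
gripper_force: 0.0
```

```bash
python3 -c "
from h import *
go(0,-100,118)
W,img=(snap('scene'),cloud('scene'))[1]; P=W.reshape(-1,3); uv=(P[:,:2]-C0)@RC.T
for a in (45,60,75,90):
  m=(abs(uv[:,0])<.065)&(abs(uv[:,0])>.03)&(abs(uv[:,1]*1e3-a)<8)&(P[:,2]>.06)&(P[:,2]<.11); print(a,m.sum(),np.median(P[m,2]) if m.any() else 0)"
```

```text
t 49.6 uv [   0.4 -171.4] z 117.1 rpy [-1.7982e+02 -9.0000e-02  1.0930e+02] F [-0.1  0.1 -0.9] w 0.2 g 0.0
units x,y,z [ 2.38 -0.01 -0.02] turn units to 109.1: 0.05
45 59 0.08453180436400165
60 54 0.08456586195350274
75 54 0.08518487290874294
90 49 0.08541638985588347
```

Left end flap is flat. Now the right end flap.

Emit:
{"fn": "arm_command", "kwargs": {
  "series": [0, 0.3, 0, 0, 0, 0, 0.4, 0, 0, 0, 0, 0.4, 0, 0, 0, 0, 0.4, 0, 0, 0, 0, 0.4, 0, 0, 0, 0, 0.3, 0, 0, 0, 0, 0.18, 0, 0, 0, 0, 0.25, 0, 0.1, 0, 0, 0.25, 0, 0.1, 0, 0, 0.25, 0, 0.12, 0]
}}

```text
clock: 50.47
tcp_pos: [0.5411, 0.1205, 0.1095]
tool_rot: [-3.142, 0.0, 1.906]
ft_force: [0.7, -0.9, 0.3]
grip_width: 0.0001
gripper_force: 0.3
```

Emit:
{"fn": "arm_command", "kwargs": {
  "series": [0, 0.2, 0, 0.11, 0, 0, 0, 0, 0.12, 0, 0, 0, 0, 0.12, 0, 0, 0, 0, 0.12, 0, 0, 0, 0, 0.1, 0, 0, 0, 0, 0.06, 0, 0, 0, 0, 0.05, 0, 0, 0, 0, 0.05, 0, 0, 0, 0, 0, 0, 0, 0, 0, 0, 0]
}}

```text
clock: 51.3
tcp_pos: [0.5394, 0.1255, 0.0879]
tool_rot: [-3.142, 0.0, 1.906]
ft_force: [0.3, -0.3, 0.5]
grip_width: 0.0005
gripper_force: 0.0
```

```bash
python3 -c "
from h import *
go(0,-70,84)"
```

```text
t 51.3 uv [  1.4 -73.5] z 87.9 rpy [-1.8000e+02  1.0000e-02  1.0922e+02] F [ 0.3 -0.3  0.5] w 0.5 g 0.0
units x,y,z [ 0.12 -0.05  0.13] turn units to 109.1: 0.03
```

Emit:
{"fn": "arm_command", "kwargs": {
  "series": [0, 0, 0, 0.04, 0, 0, 0, 0, 0.03, 0, 0, 0, 0, 0.03, 0, 0, 0, 0, 0.02, 0, 0, 0, 0, 0.01, 0, 0, 0, 0, 0, 0, 0, 0, 0, 0, 0, 0, 0, 0, 0, 0, 0, 0, 0, 0, 0, 0, 0, 0, 0, 0]
}}

```text
clock: 52.13
tcp_pos: [0.5394, 0.1257, 0.0843]
tool_rot: [3.141, 0.0, 1.906]
ft_force: [-1.1, 0.9, 3.6]
grip_width: 0.0006
gripper_force: 1.6
```

Emit:
{"fn": "arm_command", "kwargs": {
  "series": [0, 0, 0, -0.4, 0, 0, 0, 0, -0.8, 0, 0, 0, 0, -1, 0, 0, 0, 0, -1, 0, 0, 0, 0, -0.8, 0, 0, 0.3, 0, -0.4, 0, 0, 0.6, 0, 0, 0, 0, 0.6, 0, 0, 0, 0, 0.6, 0, 0, 0, 0, 0.35, 0, 0, 0]
}}

```text
clock: 52.97
tcp_pos: [0.514, 0.1968, 0.2157]
tool_rot: [-3.141, -0.001, 1.907]
ft_force: [-0.4, -0.7, 0.2]
grip_width: 0.0003
gripper_force: 0.0
```

```bash
python3 -c "
from h import *
go(142,0,215); flaps()
W,img=cloud('top'); W=W.reshape(-1,3); uv=(W[:,:2]-C0)@RC.T
S=cloud('scene')[0].reshape(-1,3); W=np.concatenate([W,S]); uv=(W[:,:2]-C0)@RC.T
for a in range(120,300,20):
  m=(abs(uv[:,1])<.06)&(abs(uv[:,0]*1e3-a)<10); print(a,np.percentile(W[m,2],98) if m.any() else None)
m=(abs(uv[:,0])<.06)&(uv[:,1]<-.045)&(uv[:,1]>-.1)&(W[:,2]>.07)&(W[:,2]<.1);print('right flap z',np.median(W[m,2]),m.sum())
"
```

```text
t 53.0 uv [0.7 2.2] z 215.7 rpy [-1.7995e+02 -3.0000e-02  1.0927e+02] F [-0.4 -0.7  0.2] w 0.3 g 0.0
units x,y,z [-0.09  4.71  0.02] turn units to 109.1: 0.04
far 850 lean 25.2 top z 0.155 edge 0.1022
near 1096 lean 21.5 top z 0.158 edge 0.0991
left 0
right 0
120 0.005668641584736335
140 0.0044741405781478635
160 0.005168232864542237
180 0.006160521576236704
200 0.005800336195276633
220 0.005096512110898291
240 0.005472408863382657
260 0.12687262502728647
280 0.1327038543134267
right flap z 0.08503355424533487 1308
```

Emit:
{"fn": "arm_command", "kwargs": {
  "series": [0, 0, 0.5, 0, 0, 0, 0, 0.9, 0, 0, 0, 0, 1, 0, 0, 0, 0, 1, 0, 0, 0, 0, 0.8, 0, 0, 0, 0, 0.4, 0, 0, 0, 0, 0.1, 0.2, 0, 0, 0, 0, 0.5, 0, 0, 0, 0, 0.7, 0, 0, 0, 0, 0.7, 0]
}}

```text
clock: 53.9
tcp_pos: [0.6483, 0.2407, 0.1523]
tool_rot: [3.141, 0.0, 1.906]
ft_force: [-0.6, -0.2, 0.1]
grip_width: 0.001
gripper_force: 0.0
```

Emit:
{"fn": "arm_command", "kwargs": {
  "series": [0, 0, 0, 0.6, 0, 0, 0, 0, 0.3, 0, 0, 0, 0, 0.1, 0, 0, 0, -0.3, 0, 0, 0, 0, -0.4, 0, 0, 0, 0, -0.4, 0, 0, 0, 0, -0.4, 0, 0, 0, 0, -0.4, 0, 0, 0, 0, -0.27, 0, 0, 0, 0, 0, 0, 0]
}}

```text
clock: 54.73
tcp_pos: [0.5862, 0.2197, 0.1242]
tool_rot: [3.141, 0.0, 1.906]
ft_force: [-0.3, -0.6, 0.7]
grip_width: 0.0003
gripper_force: 0.0
```

```bash
python3 -c "
from h import *
go(48,0,109); flaps()"
```

```text
t 54.7 uv [76.5  0.1] z 124.2 rpy [1.7995e+02 1.0000e-02 1.0923e+02] F [-0.3 -0.6  0.7] w 0.3 g 0.0
units x,y,z [-0.   -0.95  0.51] turn units to 109.1: 0.03
far 662 lean -8.3 top z 0.163 edge 0.0603
near 1091 lean 21.4 top z 0.157 edge 0.0992
left 17
right 41
```

Emit:
{"fn": "arm_command", "kwargs": {
  "series": [0, 0, -0.3, 0.08, 0, 0, 0, -0.3, 0.1, 0, 0, 0, -0.3, 0.12, 0, 0, 0, -0.25, 0.12, 0, 0, 0, -0.1, 0.12, 0, 0, 0, 0, 0.14, 0, 0, 0, 0, 0.14, 0, 0, 0, 0, 0.13, 0, 0, 0, 0, 0.1, 0, 0, 0, 0, 0, 0]
}}

```text
clock: 55.67
tcp_pos: [0.5511, 0.2076, 0.0905]
tool_rot: [-3.14, -0.0, 1.906]
ft_force: [-0.4, 0.5, 0.3]
grip_width: 0.0002
gripper_force: 0.0
```

```bash
python3 -c "
from h import *
go(38,0,90); flaps()"
```

```text
t 55.7 uv [39.4  0.2] z 90.5 rpy [-1.7993e+02 -1.0000e-02  1.0923e+02] F [-0.4  0.5  0.3] w 0.2 g 0.0
units x,y,z [-0.01 -0.05  0.02] turn units to 109.1: 0.03
far 52
near 850 lean 21.4 top z 0.157 edge 0.0988
left 7
right 2
```

Emit:
{"fn": "arm_command", "kwargs": {
  "series": [0, 0, 0, 0.03, 0, 0, 0, 0, 0.02, 0, 0, 0, 0, 0.01, 0, 0, 0, 0, 0, 0, 0, 0, 0, 0, 0, 0, 0, 0, 0, 0, 0, 0, 0, 0, 0, 0, 0, 0, 0, 0, 0, 0, 0, 0, 0, 0, 0, 0, 0, 0]
}}

```text
clock: 56.6
tcp_pos: [0.5514, 0.2077, 0.0899]
tool_rot: [3.141, -0.0, 1.906]
ft_force: [0.4, 0.2, 0.3]
grip_width: 0.0004
gripper_force: 0.3
```

Emit:
{"fn": "arm_command", "kwargs": {
  "series": [0, 0, 0, 0.03, 0, 0, 0, 0, 0.02, 0, 0, 0, 0, 0.01, 0, 0, 0, 0, 0, 0, 0, 0, 0, 0, 0, 0, 0, 0, 0, 0, 0, 0, 0, 0, 0, 0, 0, 0, 0, 0, 0, 0, 0, 0, 0, 0, 0, 0, 0, 0]
}}

```text
clock: 57.43
tcp_pos: [0.5514, 0.2077, 0.0887]
tool_rot: [3.141, 0.0, 1.906]
ft_force: [-2.6, -0.4, 5.6]
grip_width: 0.0006
gripper_force: 3.3
```

Emit:
{"fn": "arm_command", "kwargs": {
  "series": [0, 0, 0, -0.4, 0, 0, 0, 0, -0.8, 0, 0, 0, 0, -1, 0, 0, 0, -0.2, -1, 0, 0, 0, -0.6, -0.7, 0, 0, 0, -1, -0.3, 0, 0, 0, -1, 0, 0, 0, 0, -1, 0, 0, 0, 0, -1, 0, 0, 0, 0, -0.7, 0, 0]
}}

```text
clock: 58.27
tcp_pos: [0.3937, 0.1527, 0.2144]
tool_rot: [3.142, 0.0, 1.907]
ft_force: [0.1, 0.6, 0.4]
grip_width: 0.0002
gripper_force: 0.0
```

Emit:
{"fn": "arm_command", "kwargs": {
  "series": [0, 0, -0.3, 0, 0, 0, 0, -0.1, 0, 0, 0, 0, 0, 0.3, 0, 0, 0, 0, 0.6, 0, 0, 0, 0, 0.7, 0, 0, 0, 0, 0.7, 0, 0, 0, 0, 0.5, 0, 0, 0, 0, 0.2, 0, 0, 0, 0, 0, 0, 0, 0, 0, 0, 0]
}}

```text
clock: 59.1
tcp_pos: [0.3845, 0.1495, 0.1241]
tool_rot: [-3.141, -0.0, 1.906]
ft_force: [0.3, -0.5, -0.7]
grip_width: 0.0004
gripper_force: 0.0
```

```bash
python3 -c "
from h import *
go(-67,0,122); flaps()"
```

```text
t 59.1 uv [-137.1   -0.2] z 124.1 rpy [-179.97   -0.    109.23] F [ 0.3 -0.5 -0.7] w 0.4 g 0.0
units x,y,z [0.   2.34 0.07] turn units to 109.1: 0.03
far 1
near 975 lean 28.3 top z 0.162 edge 0.1087
left 1
right 0
```

Emit:
{"fn": "arm_command", "kwargs": {
  "series": [0, 0, 0.3, 0, 0, 0, 0, 0.4, 0, 0, 0, 0, 0.4, 0, 0, 0, 0, 0.4, 0, 0, 0, 0, 0.4, 0, 0, 0, 0, 0.4, 0.05, 0, 0, 0, 0.3, 0.1, 0, 0, 0, 0.3, 0.1, 0, 0, 0, 0.25, 0.12, 0, 0, 0, 0.15, 0.12, 0]
}}

```text
clock: 60.03
tcp_pos: [0.4791, 0.1824, 0.1101]
tool_rot: [3.14, 0.0, 1.906]
ft_force: [-0.1, -0.6, -0.1]
grip_width: 0.0007
gripper_force: 0.3
```

Emit:
{"fn": "arm_command", "kwargs": {
  "series": [0, 0, 0, 0.12, 0, 0, 0, 0, 0.14, 0, 0, 0, 0, 0.14, 0, 0, 0, 0, 0.12, 0, 0, 0, 0, 0.07, 0, 0, 0, 0, 0, 0, 0, 0, 0, 0, 0, 0, 0, 0, 0, 0, 0, 0, 0, 0, 0, 0, 0, 0, 0, 0]
}}

```text
clock: 60.87
tcp_pos: [0.4778, 0.182, 0.0918]
tool_rot: [3.141, 0.0, 1.906]
ft_force: [-1.0, 0.3, 1.6]
grip_width: 0.0006
gripper_force: 0.0
```

```bash
python3 -c "
from h import *
go(-38,0,88.5); flaps()"
```

```text
t 60.9 uv [-38.3   0. ] z 91.8 rpy [179.99   0.   109.23] F [-1.   0.3  1.6] w 0.6 g 0.0
units x,y,z [-0.    0.01  0.11] turn units to 109.1: 0.03
far 0
near 20
left 11
right 6
```

Emit:
{"fn": "arm_command", "kwargs": {
  "series": [0, 0, 0, 0.04, 0, 0, 0, 0, 0.03, 0, 0, 0, 0, 0.02, 0, 0, 0, 0, 0.01, 0, 0, 0, 0, 0, 0, 0, 0, 0, 0, 0, 0, 0, 0, 0, 0, 0, 0, 0, 0, 0, 0, 0, 0, 0, 0, 0, 0, 0, 0, 0]
}}

```text
clock: 61.8
tcp_pos: [0.4779, 0.182, 0.0888]
tool_rot: [3.141, 0.0, 1.906]
ft_force: [-1.3, 0.0, 3.5]
grip_width: 0.0006
gripper_force: 1.7
```

Contact at the stop. I'll retract up and well clear of the carton, then check.

Emit:
{"fn": "arm_command", "kwargs": {
  "series": [0, 0, 0, -0.3, 0, 0, 0, 0, -0.7, 0, 0, 0, 0, -1, 0, 0, 0, 0, -1, 0, 0, 0, 0, -0.8, 0, 0, 0.3, 0, -0.4, 0, 0, 0.7, -0.2, 0, 0, 0, 1, -0.3, 0, 0, 0, 1, -0.3, 0, 0, 0, 1, -0.3, 0, 0]
}}

```text
clock: 62.63
tcp_pos: [0.4055, 0.2854, 0.214]
tool_rot: [-3.14, -0.0, 1.905]
ft_force: [0.6, 0.5, 0.7]
grip_width: 0.0004
gripper_force: 0.0
```

Emit:
{"fn": "arm_command", "kwargs": {
  "series": [0, 1, -0.3, 0, 0, 0, 1, -0.3, 0, 0, 0, 1, -0.3, 0, 0, 0, 1, -0.3, 0, 0, 0, 1, -0.3, 0, 0, 0, 0.7, -0.2, 0, 0, 0, 0.3, 0, 0, 0, 0, 0, 0, 0, 0, 0, 0, 0, 0, 0, 0, 0, 0, 0, 0]
}}

```text
clock: 63.47
tcp_pos: [0.3001, 0.4368, 0.2142]
tool_rot: [-3.141, 0.001, 1.906]
ft_force: [-0.1, -0.5, -0.1]
grip_width: 0.0004
gripper_force: 0.0
```

```bash
python3 -c "
from h import *
here(); flaps(); snap('top','t3.png')
for n in('top','scene'):
  W=cloud(n)[0].reshape(-1,3); uv=(W[:,:2]-C0)@RC.T*1e3
  for a in(-65,-50,-35,-20,-8,8,20,35,50,65):
    m=(abs(uv[:,0]-a)<5)&(abs(uv[:,1])<95)&(W[:,2]>.05);print(n,a,(W[m,2].mean()*1e3).round(1),end='; ')
  print()
"
```

```text
t 63.5 uv [-122.9  298.9] z 214.2 rpy [-1.7997e+02  5.0000e-02  1.0919e+02] F [-0.1 -0.5 -0.1] w 0.4 g 0.0
far 1
near 0
left 0
right 0
top -65 89.8; top -50 89.6; top -35 89.5; top -20 89.6; top -8 89.7; top 8 88.9; top 20 89.7; top 35 89.5; top 50 89.7; top 65 89.7; 
scene -65 89.5; scene -50 89.7; scene -35 89.6; scene -20 89.4; scene -8 89.3; scene 8 89.5; scene 20 89.6; scene 35 89.6; scene 50 89.6; scene 65 88.4;
```

View pics/t3.png

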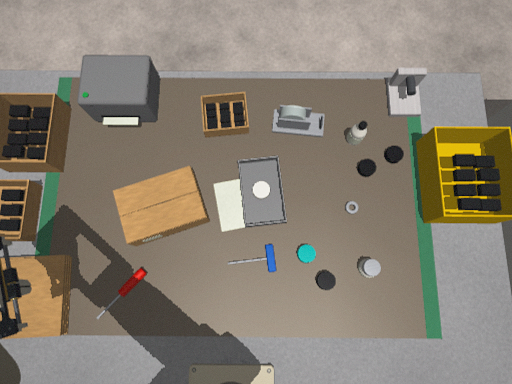

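The carton is closed flat at (160,205), the cap is in the tray at (261,189), and everything else is where it was. The arm is clear, so I'll hand in.

```bash
python3 -c "
from h import *
print(manip.close_job())"
```

```text
the job is handed in; nothing more can be done
None
```

The job is done and handed in at about 64 s: the one white cap present is in the grey tray, and all three bare housings stood upright in the carton when last seen. Its end flaps, then its long flaps, were folded flat, and the last picture shows it closed with nothing else moved.

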